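# Knock the jammed tube inserts out of the rinsed centrifuge buckets

## Task

The rinsed centrifuge buckets are draining upside down on the blue mat, most of them with an orange tube insert still jammed inside (one may already be empty). First pull the top drawer of the white unit right out to its stop; then rap every bucket that still holds one, mouth down, on the black rubber mat until the insert drops out, stand the empty bucket back mouth down on the blue mat, and put the insert in that drawer. When every insert is put away, push the drawer fully shut, and do not knock the other things on the bench over or shove them away.

Things in the scene. Friction and masses are not known exactly. Their poses are not given: they have to be found in the camera images.
- unit_drawer0 (a joint): top drawer of the white drawer unit (270 mm deep, 260 wide, 200 high, fixed on the bench). Value in m: 0 shut, 0.19 pulled out to the stop; it slides straight out of the front, along -x of unit_drawer0_handle. It may start a little ajar. Friction about 1 N, no catch; it can be pulled or pushed by its handle, or pushed on its front. The drawer below it is not needed.
- unit_drawer0_handle (a point): middle of the steel bar handle of the top drawer: a level round bar 11 mm thick and 120 mm long running along this frame's y, 35 mm in front of the drawer's face (posts to the face 51 mm either side of the middle), 38 mm below the unit's top. Moves with the drawer. Its x axis points into the unit, so the drawer opens along -x; z is up.
- drawer_floor (a point): centre of the inner floor of the top drawer (moves with it; axes as the handle's). Inside 225 mm long (x), 218 mm wide (y), walls 68 mm high. With the drawer at its stop, x from -0.112 to +0.07 is open from above; the rest is under the unit's top. The handle is at x = -0.169, 52 mm above this floor. The unit's top board passes 78 mm above the floor as it shuts.
- rap_mat: black rubber knocking mat 150 x 150 mm, 12 mm thick, fixed to the bench; origin at the centre of its underside.
- drain_mat: blue ribbed draining mat 260 (its x) x 220 mm (its y), 4 mm thick, fixed; origin at the centre of its underside. The buckets start on it.
- bucket0: aluminium centrifuge bucket, a tapered pot 95 mm high, 0.25 kg. Origin at the centre of its mouth, z towards its closed base (up while mouth down). Collar 70 mm across over the first 16 mm from the mouth; beyond it the body tapers from 60 to 57 mm across. Bore 50 mm wide, 85 mm deep. It may hold an insert or be empty.
- insert0: orange insert of bucket0 (absent if that bucket is empty): cylinder 44 mm across, 62 mm high, 0.08 kg; origin at the centre of its loading face, z towards its foot; O-ring 59 mm up stands out 1.5 mm. Jammed, it sits 22.5 mm inside the mouth, out of fingers' reach, gripping with about 3 N. A rap at 0.2 m/s shifts it about 1 mm, harder ones more; after about 7 mm it falls free.
- bucket1: aluminium centrifuge bucket, a tapered pot 95 mm high, 0.25 kg. Origin at the centre of its mouth, z towards its closed base (up while mouth down). Collar 70 mm across over the first 16 mm from the mouth; beyond it the body tapers from 60 to 57 mm across. Bore 50 mm wide, 85 mm deep. It may hold an insert or be empty.
- insert1: orange insert of bucket1 (absent if that bucket is empty): cylinder 44 mm across, 62 mm high, 0.08 kg; origin at the centre of its loading face, z towards its foot; O-ring 59 mm up stands out 1.5 mm. Jammed, it sits 22.5 mm inside the mouth, out of fingers' reach, gripping with about 3 N. A rap at 0.2 m/s shifts it about 1 mm, harder ones more; after about 7 mm it falls free.
- bucket2: aluminium centrifuge bucket, a tapered pot 95 mm high, 0.25 kg. Origin at the centre of its mouth, z towards its closed base (up while mouth down). Collar 70 mm across over the first 16 mm from the mouth; beyond it the body tapers from 60 to 57 mm across. Bore 50 mm wide, 85 mm deep. It may hold an insert or be empty.
- insert2: orange insert of bucket2 (absent if that bucket is empty): cylinder 44 mm across, 62 mm high, 0.08 kg; origin at the centre of its loading face, z towards its foot; O-ring 59 mm up stands out 1.5 mm. Jammed, it sits 22.5 mm inside the mouth, out of fingers' reach, gripping with about 3 N. A rap at 0.2 m/s shifts it about 1 mm, harder ones more; after about 7 mm it falls free.
- tube_rack: bystander: white tube rack 190 x 90 mm, 74 mm high, with orange-capped tubes up to 98 mm; origin under its centre.
- wash_bottle: bystander: white squeeze bottle with blue nozzle, 62 mm in diameter, 170 mm high with its spout; origin under its centre.
- beaker: bystander: glass beaker 60 mm in diameter, 75 mm high; origin under its centre.
- sample_pot: bystander: clear pot with a yellow cap, 54 mm in diameter, 70 mm high; origin under its centre.
There are look-alikes about, which are no part of the job. Leave any green or purple look-alike of the bucket2 alone.

How it is judged (in metres and radians):
On the way, in this order (a step that is already met when the one before it is completed fails the run):
1. the top drawer is pulled out to its stop (value of joint unit_drawer0 above 0.178 m), for 0.2 s.
2. a bucket is rapped mouth down on the black mat before its insert is out (((contact force between bucket0 and rap_mat above 6 N and angle between bucket0's own z axis and vertical below 0.7 rad and z of insert0 in the frame of bucket0 above 0.005 m) or (contact force between bucket1 and rap_mat above 6 N and angle between bucket1's own z axis and vertical below 0.7 rad and z of insert1 in the frame of bucket1 above 0.005 m) or (contact force between bucket2 and rap_mat above 6 N and angle between bucket2's own z axis and vertical below 0.7 rad and z of insert2 in the frame of bucket2 above 0.005 m))).
At the end, for the whole second after the job is handed in: Every insert lies at rest in the top drawer; the drawer is shut to within 8 mm; every bucket stands mouth down (within about 8 degrees) and at rest with its centre over the blue mat (value of joint unit_drawer0 below 0.008 m and x of insert0 in the frame of drawer_floor between -0.116 and 0.116 m and y of insert0 in the frame of drawer_floor between -0.113 and 0.113 m and z of insert0 in the frame of drawer_floor between -0.006 and 0.06 m and x of bucket0 in the frame of drain_mat between -0.13 and 0.13 m and y of bucket0 in the frame of drain_mat between -0.11 and 0.11 m and z of bucket0 in the frame of drain_mat between 0 and 0.012 m and angle between each of bucket0, bucket1, bucket2's own z axis and vertical below 0.15 rad and linear speed of each of bucket0, insert0, bucket1, insert1, bucket2, insert2 below 0.02 m/s and x of insert1 in the frame of drawer_floor between -0.116 and 0.116 m and y of insert1 in the frame of drawer_floor between -0.113 and 0.113 m and z of insert1 in the frame of drawer_floor between -0.006 and 0.06 m and x of bucket1 in the frame of drain_mat between -0.13 and 0.13 m and y of bucket1 in the frame of drain_mat between -0.11 and 0.11 m and z of bucket1 in the frame of drain_mat between 0 and 0.012 m and x of insert2 in the frame of drawer_floor between -0.116 and 0.116 m and y of insert2 in the frame of drawer_floor between -0.113 and 0.113 m and z of insert2 in the frame of drawer_floor between -0.006 and 0.06 m and x of bucket2 in the frame of drain_mat between -0.13 and 0.13 m and y of bucket2 in the frame of drain_mat between -0.11 and 0.11 m and z of bucket2 in the frame of drain_mat between 0 and 0.012 m); the robot touches nothing.
It fails at once if the tube rack is knocked over or shoved more than 7 cm (angle between tube_rack's own z axis and vertical above 0.8 rad or distance of tube_rack from where it was at the start of the episode above 0.07 m).
It fails at once if the wash bottle is knocked over or shoved more than 7 cm (angle between wash_bottle's own z axis and vertical above 0.8 rad or distance of wash_bottle from where it was at the start of the episode above 0.07 m).
It fails at once if the beaker is knocked over or shoved more than 7 cm (angle between beaker's own z axis and vertical above 0.8 rad or distance of beaker from where it was at the start of the episode above 0.07 m).
It fails at once if the sample pot is knocked over or shoved more than 7 cm (angle between sample_pot's own z axis and vertical above 0.8 rad or distance of sample_pot from where it was at the start of the episode above 0.07 m).
Of insert0, insert1, insert2 only 2 to 3 are there at a start; the rules pass over those that are not, and their reading is None.
At some moment in a run one of bucket0, bucket1, bucket2 may be knocked a few centimetres aside while the robot is not near it.
Once in a run the grip may slacken for a moment while it holds something.
It also fails if it takes over 210 s, if anything falls off the work surface, if the arm or the gripper's body presses on something with over 40 N, if the wrist force passes 120 N, or if a joint passes its speed limit or range.

## Robot

A 6-joint arm with a two-finger parallel gripper is mounted at the origin on the work surface. World frame = base frame: x ahead of the robot, y to its left, z up, the work surface at z = 0. Lengths are in mm, angles in degrees, forces in N, time in s.
With the tool pointing down it reaches from about 300 to 850 mm from the base axis. Payload 4.2 kg.
Tool frame: the origin (TCP) lies between the finger pads; the fingertips stand 19 mm ahead of it and the grasp point (between the pads) is the TCP; z points along the fingers, x is the direction in which the jaws open and shut, and the axes are right-handed (so a half turn about z gives the same grasp; the last joint's range is limited). The gripper opens to 91 mm and grips with 3 to 60 N. Pads are 32 mm wide; open, the fingers measure 118 mm over their backs; the gripper's body (76 mm by 178 mm) begins 60 mm behind the grasp point.
Start: joints at [-1.146, 18.312, 89.639, -0, 72.044, -1.146], TCP at [575.014, 0, 232.976] pointing down, gripper open.
Joint ranges: [-177.97, 177.97], [-48.28, 115.42], [12.27, 149.76], [-77.06, 257.06], [2.81, 150.46], [-146.56, 146.56]. Speed limits (degrees/s): [147.25, 147.25, 180, 180, 180, 180].

## Interface

Orientations are given as [roll, pitch, yaw] about the fixed x, y, z axes, in that order (R = Rz(yaw) Ry(pitch) Rx(roll)).
In Python, from workcell import sensors, grab_frame, env gives the robot as it stands.
- The arm moves only by the tool servo_tool, never from a script. Its argument "motion" is one flat list of numbers, 7 for each row, row after row: the shift along the world's x, y, z in mm, then the turn, a rotation vector about the world's x, y, z in rad, then the opening in per cent of the stroke, from 0 (shut) to 100 (fully open). In form: [x, y, z, rx, ry, rz, grip, x, y, z, rx, ry, rz, grip, ...]. A call has 1 to 10 rows; each row shifts and turns the commanded pose from where the row before left it; what a row does not reach is not made up. A row lasts 1/12 s, in which the tool goes at most 41.7 mm and 7.16 degrees, less where a joint would pass 70% of its speed; a pose out of reach is approached as far as the arm can. A call with a gripper value outside its range is refused whole. The fingers move at their own pace and stop on an object; "newtons" is the grip in N (left out, the last holds). Time passes only in rows, so rows that do not move let the fingers close. It gives the time, the measured TCP pose, the force and the opening at its end, in the units of the state.
- sensors.state(): the state, without advancing time (a new reading comes with each control period).
- grab_frame(name): name is "scene" or "side" or "wrist"; returns a dict with "image" (400x640x3 uint8, red, green, blue), "depth" (400x640 float32, mm along the optical axis (not along the pixel's ray), 0 where there is no reading), "fx", "fy", "cx", "cy" (pixels), "extrinsics" (4x4, takes a point from camera to world coordinates); the wrist camera has in their place "T_tool_cam" (4x4, takes a point from camera to tool coordinates, whose origin is the TCP and whose axes are the tool frame's). Camera axes: x right, y up, looking along -z (the intrinsics and any distortion apply to the point x, -y, -z); pixel columns grow to the right and rows downward; lengths in mm; the calibration is good to about 2 mm. A picture is of the moment at which its call begins: read the wrist's pose just before it.
- env.job_done(): hands the job in, once; it reports no verdict.
The state is a dict: "time_s": time; "qpos": joint angles; "qvel": joint speeds; "effort": joint torques, N m; "ee_pos": TCP position; "ee_rot": TCP orientation; "force": force on the tool from outside, world axes, zero at the start; "torque": the same for the moment, N m; "gripper_width": finger opening in mm.
Only numpy, scipy, OpenCV 4.12 (cv2) and the standard library are available. Lean on these libraries where they do the work, as an engineer would, in place of code of your own. Each camera call takes 0.05 s, during which the arm holds its last target.

## Working session

There is one attempt and no reset: what is moved stays moved. The work goes in short steps, Python scripts to look and compute and a tool call to move; the robot and the scene stay as the last step left them, time stands still between calls to the robot, and variables do not carry over. Pictures are saved under pics/ and viewed, and the job is handed in when it is done.

Besides the shell and the picture viewer there is one more tool, called after "Emit:" as name(argument=value, ...), one argument or row to a line, values as JSON. servo_tool: Moves the arm, as the interface text tells. Its arguments: {"type":"object","properties":{"motion":{"type":"array"},"newtons":{"type":"number"}},"required":["motion"]}

```bash
ls; mkdir -p pics
cat > h.py <<'E'
import numpy as np, cv2
from workcell import sensors, grab_frame, env
from scipy.spatial.transform import Rotation as R
def save(f,name): cv2.imwrite('pics/'+name, cv2.cvtColor(f['image'],cv2.COLOR_RGB2BGR))
def pts(f, st=None):
    d=f['depth']; v,u=np.mgrid[0:d.shape[0],0:d.shape[1]]
    x=(u-f['cx'])/f['fx']*d; y=-(v-f['cy'])/f['fy']*d
    P=np.stack([x,y,-d,np.ones_like(d)],-1)
    if 'extrinsics' in f: T=np.array(f['extrinsics'])
    else:
        T=np.eye(4); T[:3,:3]=R.from_euler('xyz',st['ee_rot'],degrees=True).as_matrix(); T[:3,3]=st['ee_pos']; T=T@np.array(f['T_tool_cam'])
    W=P@T.T
    W=W[...,:3]; W[d<=0]=np.nan
    return W
E
python3 - <<'E'
from h import *
s=sensors.state(); print(s)
for n in ['scene','side','wrist']:
    f=grab_frame(n); save(f,n+'0.png'); print({k:v for k,v in f.items() if k not in('image','depth')})
    np.save(n+'0.npy',pts(f,s))
E
```

```text
pics
{'time_s': 0.0, 'qpos': array([-1.14656581e+00,  1.83502858e+01,  8.97060228e+01, -1.71389569e-03,
        7.20418896e+01, -1.14653582e+00]), 'qvel': array([-0.00277983, -0.05021936,  0.00827944,  0.0911165 , -0.00985917,
        0.10546175]), 'effort': array([-5.01459035e-04, -4.12465632e+01, -2.31973493e+01,  7.28826877e-02,
        4.58198413e-02, -1.41870069e-04]), 'ee_pos': array([ 5.74538951e+02, -5.54382027e-03,  2.32136419e+02]), 'ee_rot': array([-1.79999664e+02,  9.82112150e-02,  5.00127098e-04]), 'force': array([-0.35342784, -0.85424382,  0.00200237]), 'torque': array([-0.02225344, -0.00553885, -0.00083342]), 'gripper_width': 91.5479074842292}
{'fx': 368.5431785170732, 'fy': 368.5431785170732, 'cx': 319.0129075706671, 'cy': 199.07193098522663, 'extrinsics': array([[ 6.68003756e-01, -5.56546172e-01,  4.93991236e-01,
         1.11997653e+03],
       [ 7.44155717e-01,  5.01198631e-01, -4.41624504e-01,
        -6.42244221e+02],
       [-1.80330391e-03,  6.62613229e-01,  7.48959583e-01,
         1.00787467e+03],
       [ 0.00000000e+00,  0.00000000e+00,  0.00000000e+00,
   
[... 241 characters left out ...]
0140e-01,  6.20954529e-01, -4.94502164e-01,
        -6.81142116e+02],
       [ 1.08988479e-02,  6.29429723e-01,  7.76980977e-01,
         1.02188614e+03],
       [ 0.00000000e+00,  0.00000000e+00,  0.00000000e+00,
         1.00000000e+00]])}
{'fx': 311.9698227528524, 'fy': 311.9698227528524, 'cx': 323.05758266587503, 'cy': 208.63254474013195, 'T_tool_cam': array([[ 9.99999629e-01, -6.13500300e-04, -6.05314264e-04,
         2.63299895e-01],
       [-7.39513369e-04, -9.71492058e-01, -2.37070946e-01,
        -6.69766019e+01],
       [-4.42614904e-04,  2.37071306e-01, -9.71492151e-01,
        -1.52982959e+02],
       [ 0.00000000e+00,  0.00000000e+00,  0.00000000e+00,
         1.00000000e+00]])}
```

View pics/scene0.png

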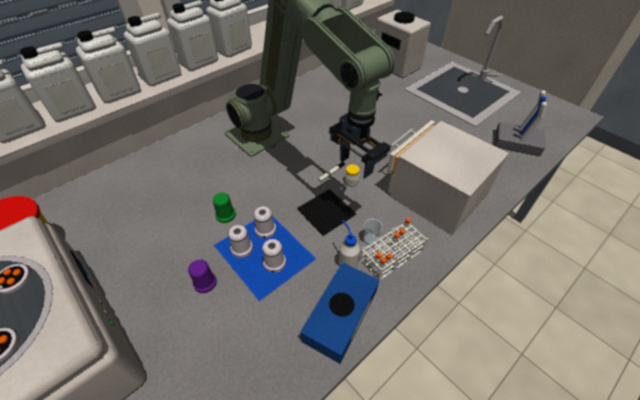

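View pics/side0.png

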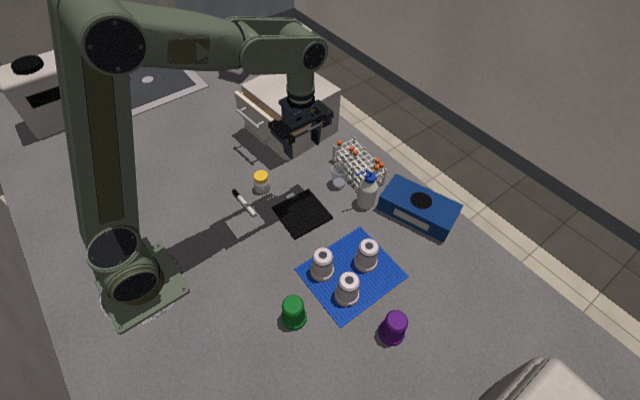

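View pics/wrist0.png

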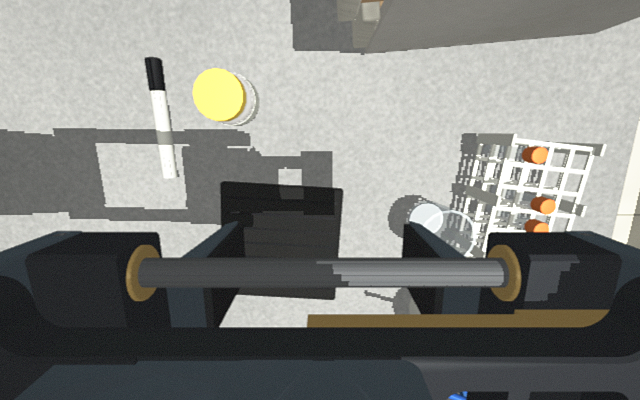

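Scene view: three aluminium buckets on the blue mat at (239,238), (264,220) and (274,253). The green look-alike at (224,207) and the purple one at (203,275) stay untouched. The drawer unit is at (445,175) with its handle near (405,138), and the rap mat is at (327,210). Next I'll measure them.

```bash
python3 - <<'E'
from h import *
for n in ['scene','side']:
    W=np.load(n+'0.npy'); im=cv2.imread(f'pics/{n}0.png'); hsv=cv2.cvtColor(im,cv2.COLOR_BGR2HSV)
    X,Y,Z=W[...,0],W[...,1],W[...,2]
    H,S,V=hsv[...,0],hsv[...,1],hsv[...,2]
    blue=(H>105)&(H<125)&(S>150)&(abs(Z)<12)
    nn,l,st,c=cv2.connectedComponentsWithStats(blue.astype(np.uint8))
    for i in range(1,nn):
        if st[i,4]>300:
            p=W[l==i][:,:2].astype(np.float32); print(n,'blue',cv2.minAreaRect(p),np.median(Z[l==i]))
    blk=(V<32)&(Z>6)&(Z<18)&(X>200)
    nn,l,st,c=cv2.connectedComponentsWithStats(blk.astype(np.uint8))
    for i in range(1,nn):
        if st[i,4]>300: print(n,'blk',cv2.minAreaRect(W[l==i][:,:2].astype(np.float32)),np.median(Z[l==i]),c[i])
    # objects by height
    ob=(Z>25)&(Z<260)&(X>150)&(X<1000)&(abs(Y)<600)
    nn,l,st,c=cv2.connectedComponentsWithStats(ob.astype(np.uint8))
    for i in range(1,nn):
        if st[i,4]>60:
            p=W[l==i]; print(n,'ob',c[i].round(),st[i,4],'lo',np.nanpercentile(p,2,axis=0).round(),'hi',np.nanpercentile(p,98,axis=0).round())
            top=p[p[:,2]>np.nanpercentile(p[:,2],98)-5]; print('   top',((top.min(0)+top.max(0))/2).round(1))
E
python3 - <<'E'
import cv2
for n,(x,y,w,h) in {'scene':(180,170,150,120),'side':(210,60,160,130)}.items():
    im=cv2.imread(f'pics/{n}0.png')[y:y+h,x:x+w]; cv2.imwrite(f'pics/c_{n}.png',cv2.resize(im,None,fx=4.5,fy=4.5,interpolation=cv2.INTER_CUBIC))
E
```

```text
scene blue ((505.91607666015625, -333.7239990234375), (219.823974609375, 262.7676696777344), 88.9635009765625) 3.7127975877393737
scene blk ((519.6063232421875, -71.30741119384766), (150.11300659179688, 148.81024169921875), 86.6258544921875) 11.702772075875373 [326.16426949 211.29371688]
scene ob [444. 172.] 8296 lo [581. 154.  34.] hi [872. 415. 202.]
   top [737.8 291.7 201. ]
scene ob [344. 155.] 101 lo [519. -18. 214.] hi [531.  14. 259.]
   top [524.9  -7.  256.9]
scene ob [352. 174.] 222 lo [454.  75.  28.] hi [501. 121.  72.]
   top [475. 100.  71.]
scene ob [368. 172.] 87 lo [620. -18. 218.] hi [633.  15. 259.]
   top [627.7  -6.1 257.4]
scene ob [223. 205.] 403 lo [ 275. -371.   28.] hi [ 325. -319.   98.]
   top [ 298.  -342.1   97.1]
scene ob [264. 220.] 441 lo [ 421. -307.   26.] hi [ 472. -255.  101.]
   top [ 444.9 -278.1   99.8]
scene ob [355. 287.] 6470 lo [ 694. -417.   31.] hi [907.  42. 129.]
   top [ 703.4 -162.2  146.5]
scene ob [239. 239.] 471 lo [ 432. -409.   27.] hi [ 481. -357.  102.]
   top [ 452.8 -381.4  100.4]
scene ob [273. 254.] 485 lo [ 545. -363.   2
[... 716 characters left out ...]
  157.3]
side ob [261. 179.] 261 lo [448.  76.  27.] hi [495. 122.  74.]
   top [473.4 100.5  72.7]
side ob [420. 205.] 2872 lo [ 738. -419.   29.] hi [ 900. -187.   74.]
   top [ 824.2 -298.6   72.7]
side ob [367. 253.] 527 lo [ 534. -362.   27.] hi [ 584. -311.  102.]
   top [ 563.  -333.   100.8]
side ob [322. 262.] 534 lo [ 411. -306.   28.] hi [ 462. -255.  102.]
   top [ 439.5 -278.1  100.3]
side ob [348. 286.] 576 lo [ 421. -408.   28.] hi [ 471. -357.  102.]
   top [ 448.8 -379.7  100.4]
side ob [293. 309.] 585 lo [ 264. -370.   30.] hi [ 317. -319.   99.]
   top [ 292.2 -341.5   96.7]
side ob [394. 325.] 640 lo [ 447. -560.   29.] hi [ 499. -508.   98.]
   top [ 474.3 -531.5   96.3]
```

View pics/c_scene.png

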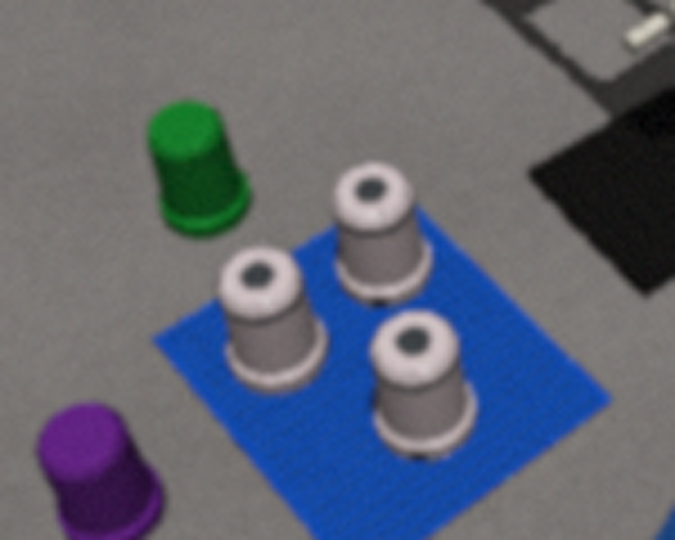

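View pics/c_side.png

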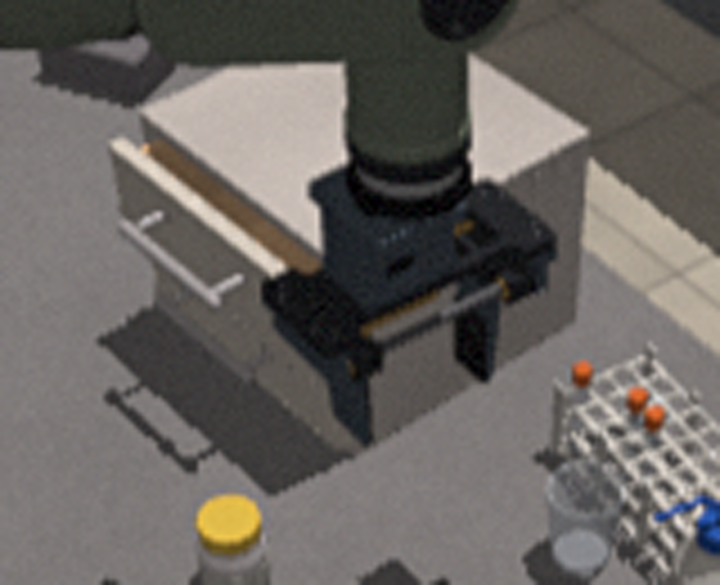

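Run:
```python
from h import *
for n in ['scene','side']:
    W=np.load(n+'0.npy'); X,Y,Z=W[...,0],W[...,1],W[...,2]
    m=(Z>194)&(Z<208)&(X>500)&(X<1000)&(Y>100)&(Y<500)
    nn,l,st,c=cv2.connectedComponentsWithStats(m.astype(np.uint8))
    i=1+np.argmax(st[1:,4]); p=W[l==i]
    print(n,cv2.minAreaRect(p[:,:2].astype(np.float32)),np.median(p[:,2]), len(p))
    m=(Z>130)&(Z<192)&(X>440)&(X<650)&(Y>150)&(Y<420)
    p=W[m]; 
    for lo in range(500,650,10):
        q=p[(p[:,0]>=lo)&(p[:,0]<lo+10)]
        if len(q)>3: print(lo,len(q),q[:,1].min().round(),q[:,1].max().round(),q[:,2].min().round(),q[:,2].max().round())
    q=p[(p[:,2]>155)&(p[:,2]<172)]
    h=q[q[:,0]<q[:,0].min()+14]; print(n,'handle',h.min(0).round(1),h.max(0).round(1),h.mean(0).round(1), np.polyfit(h[:,1],h[:,0],1))
```

```text
scene ((738.437255859375, 293.90301513671875), (255.75234985351562, 269.35345458984375), 4.803073883056641) 199.3539587687602 4277
530 20 256.0 341.0 160.0 170.0
540 59 209.0 340.0 160.0 171.0
550 16 214.0 329.0 159.0 168.0
560 8 221.0 383.0 159.0 187.0
570 52 261.0 407.0 183.0 190.0
580 156 153.0 405.0 136.0 191.0
590 157 150.0 348.0 130.0 191.0
600 83 151.0 254.0 132.0 190.0
610 6 165.0 169.0 148.0 180.0
620 32 151.0 157.0 132.0 188.0
630 37 152.0 159.0 131.0 192.0
640 44 151.0 159.0 131.0 192.0
scene handle [534.6 209.5 160. ] [548.3 341.2 170.6] [542.7 281.2 165.2] [-5.02668109e-02  5.56841683e+02]
side ((691.5123291015625, 304.9830017089844), (167.2847442626953, 237.04229736328125), 5.044695854187012) 200.65356468465302 1098
530 47 231.0 342.0 157.0 171.0
540 49 213.0 334.0 159.0 171.0
550 11 219.0 334.0 163.0 168.0
560 101 224.0 410.0 130.0 191.0
570 276 212.0 409.0 130.0 192.0
580 144 193.0 396.0 130.0 192.0
590 32 192.0 396.0 169.0 192.0
600 36 252.0 416.0 152.0 192.0
610 32 193.0 400.0 140.0 192.0
620 15 389.0 399.0 134.0 163.0
630 6 394.0 399.0 131.0 146.0
side handle [531.1 214.9 156.9] [545.1 341.7 170.6] [538.6 280.1 166. ] [-5.75446229e-02  5.54744977e+02]
```

Emit:
servo_tool(
  motion=[-3.4,27.7,0,0,0,0.0084,35,-3.4,27.7,0,0,0,0.0084,35,-3.4,27.7,0,0,0,0.0084,35,-3.4,27.7,0,0,0,0.0084,35,-3.4,27.7,0,0,0,0.0084,35,-3.4,27.7,0,0,0,0.0084,35,-3.4,27.7,0,0,0,0.0084,35,-3.4,27.7,0,0,0,0.0084,35,-3.4,27.7,0,0,0,0.0084,35,-3.4,27.7,0,0,0,0.0084,35],
  newtons=20,
)

```text
time_s: 0.98
ee_pos: [540.5, 278.3, 232.7]
ee_rot: [180.0, 0.0, 4.8]
force: [0.2, 0.5, 0.5]
gripper_width: 32.1
```

Run:
```python
from h import *
s=sensors.state(); f=grab_frame('wrist'); print(s['ee_pos'],s['ee_rot'],s['gripper_width']); save(f,'w1.png')
W=pts(f,s); Z=W[...,2]
m=(Z>152)&(Z<175)&(W[...,0]<555)&(W[...,0]>500)
p=W[m]; print(len(p)); 
if len(p): print(p.min(0),p.max(0),p.mean(0),np.polyfit(p[:,1],p[:,0],1))
```

```text
[540.49324111 278.26129509 232.65161107] [1.79982314e+02 2.89825881e-02 4.84124988e+00] 32.096488029672685
2290
[531.51284313 213.11359998 162.62322757] [554.9830506  342.80991338 170.31022189] [541.42226134 292.8916138  167.44089052] [-5.88212205e-02  5.58650504e+02]
```

View pics/w1.png

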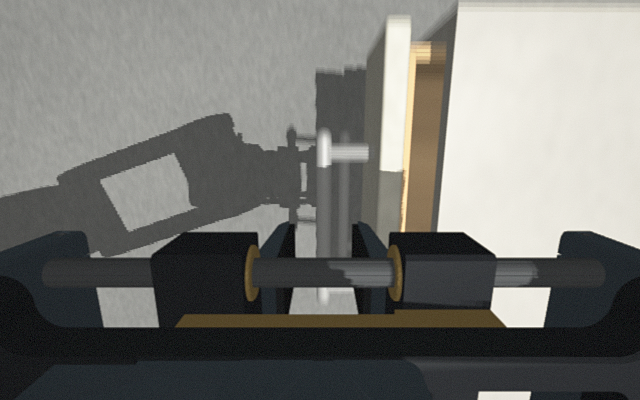

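The wrist view shows the handle bar at column 323, centred between the fingers, so I'll lower and grip.

Emit:
servo_tool(
  motion=[0,0,-14,0,0,0,35,0,0,-14,0,0,0,35,0,0,-14,0,0,0,35,0,0,-14,0,0,0,35,0,0,-14,0,0,0,35,0,0,0,0,0,0,0,0,0,0,0,0,0,0,0,0,0,0,0,0,0,0,0,0,0,0,0,0],
)

```text
time_s: 1.78
ee_pos: [541.5, 277.2, 163.9]
ee_rot: [-180.0, -0.1, 4.8]
force: [-0.8, 0.3, -0.6]
gripper_width: 9.8
```

Emit:
servo_tool(
  motion=[-14,-1.2,0,0,0,0,0,-14,-1.2,0,0,0,0,0,-14,-1.2,0,0,0,0,0,-14,-1.2,0,0,0,0,0,-14,-1.2,0,0,0,0,0,-14,-1.2,0,0,0,0,0,-14,-1.2,0,0,0,0,0,-14,-1.2,0,0,0,0,0,-14,-1.2,0,0,0,0,0,-14,-1.2,0,0,0,0,0],
)

```text
time_s: 2.62
ee_pos: [401.4, 265.8, 163.9]
ee_rot: [-179.9, -0.2, 4.8]
force: [1.3, 2.4, -2.0]
gripper_width: 10.4
```

Emit:
servo_tool(
  motion=[-4,-0.3,0,0,0,0,0,-4,-0.3,0,0,0,0,0,-4,-0.3,0,0,0,0,0],
)

```text
time_s: 2.87
ee_pos: [390.0, 264.8, 163.9]
ee_rot: [-179.9, -0.2, 4.8]
force: [2.1, 2.4, 0.9]
gripper_width: 10.8
```

Emit:
servo_tool(
  motion=[-3,-0.25,0,0,0,0,0,-3,-0.25,0,0,0,0,0,-3,-0.25,0,0,0,0,0,0,0,0,0,0,0,0],
)

```text
time_s: 3.2
ee_pos: [380.2, 264.0, 163.8]
ee_rot: [-179.9, -0.1, 4.8]
force: [-0.8, 3.4, 6.4]
gripper_width: 10.5
```

Emit:
servo_tool(
  motion=[-3,-0.25,0,0,0,0,0,-3,-0.25,0,0,0,0,0,0,0,0,0,0,0,0],
)

```text
time_s: 3.45
ee_pos: [374.2, 263.5, 163.8]
ee_rot: [-179.9, -0.1, 4.8]
force: [-0.9, 3.5, 7.2]
gripper_width: 10.4
```

Run:
```python
from h import *
f=grab_frame('side'); save(f,'s2.png'); print(sensors.state()['force'])
f=grab_frame('scene'); save(f,'sc2.png')
```

```text
[-1.33837932  3.60656463  7.05475367]
```

View pics/sc2.png

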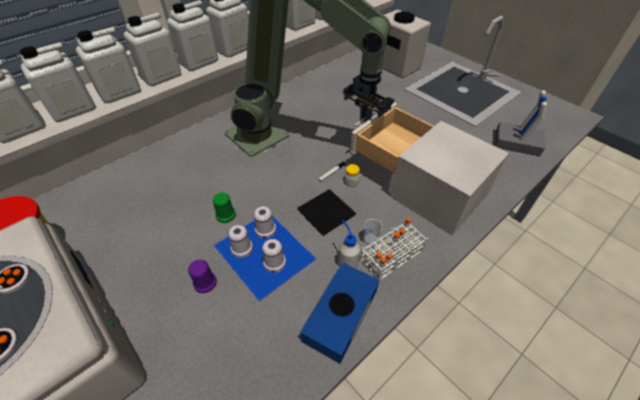

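Emit:
servo_tool(
  motion=[-3,-0.25,0,0,0,0,0,-3,-0.25,0,0,0,0,0,0,0,0,0,0,0,0],
)

```text
time_s: 3.8
ee_pos: [372.1, 263.4, 163.9]
ee_rot: [-179.9, -0.6, 4.9]
force: [9.8, 2.5, -2.3]
gripper_width: 10.5
```

Emit:
servo_tool(
  motion=[-3,-0.25,0,0,0,0,0,-3,-0.25,0,0,0,0,0,0,0,0,0,0,0,0],
)

```text
time_s: 4.05
ee_pos: [371.9, 263.5, 164.0]
ee_rot: [-179.9, -1.3, 5.0]
force: [26.4, 1.6, -12.8]
gripper_width: 10.4
```

The drawer has hit its stop: 26 N reaction with the handle at x≈372. Next I'll release it and rise.

Emit:
servo_tool(
  motion=[4,0.3,0,0,0,0,0,3,0.2,0,0,0,0,35,0,0,0,0,0,0,35,0,0,0,0,0,0,35,0,0,12,0,0,0,35,0,0,20,0,0,0,35,0,0,20,0,0,0,35,0,0,20,0,0,0,35],
  newtons=50,
)

```text
time_s: 4.72
ee_pos: [367.6, 261.5, 235.0]
ee_rot: [179.9, 0.2, 4.8]
force: [0.1, 0.1, 0.3]
gripper_width: 32.1
```

Run:
```python
from h import *
s=sensors.state(); f=grab_frame('wrist'); save(f,'w3.png'); np.save('w3.npy',pts(f,s)); print(s['ee_pos'],s['force'],s['gripper_width'])
W=np.load('w3.npy');Z=W[...,2]
p=W[(Z>100)&(Z<118)&(W[...,0]>400)]; print(len(p), np.median(p,axis=0),p.min(0),p.max(0))
# drawer rim
p=W[(Z>183)&(Z<196)]; print(p.min(0),p.max(0))
f=grab_frame('scene'); W=pts(f); save(f,'sc3.png'); Z=W[...,2]; X=W[...,0];Y=W[...,1]
p=W[(Z>100)&(Z<116)&(X>400)&(X<620)&(Y>150)&(Y<400)]; print(len(p),p.min(0),p.max(0),np.median(p[:,2]),cv2.minAreaRect(p[:,:2].astype(np.float32)))
p=W[(Z>155)&(Z<172)&(X>355)&(X<382)&(Y>150)&(Y<400)];print(p.min(0),p.max(0),p.mean(0))
```

```text
[367.56766639 261.49930772 235.04764888] [0.11000756 0.06437113 0.28598745] 32.09879104713932
38753 [546.99091363 316.30701661 111.28973611] [400.04110917 168.29431942 103.65609858] [657.3632136  393.59973449 117.99667207]
[397.32932664 256.24208369 183.02580913] [422.10389677 393.72799723 191.38483557]
1080 [419.26592426 151.25097588 100.05412518] [619.82821737 395.7497374  115.93791655] 109.65623055197182 ((518.3900756835938, 271.09771728515625), (188.08753967285156, 246.3974151611328), 3.5238196849823)
[365.02683295 198.54454347 159.4563824 ] [381.91366397 327.76482292 170.41569928] [375.14333737 264.72999175 165.24480309]
```

View pics/w3.png

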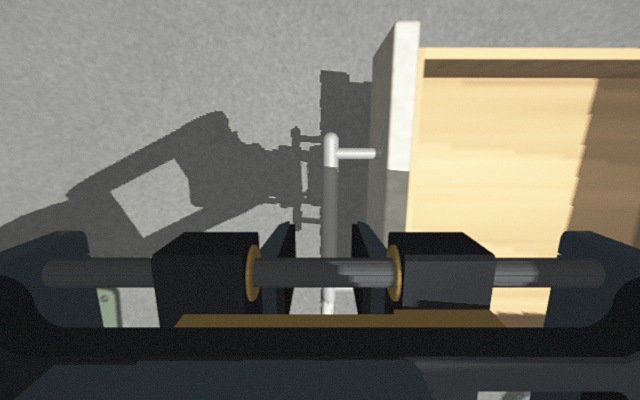

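View pics/sc3.png

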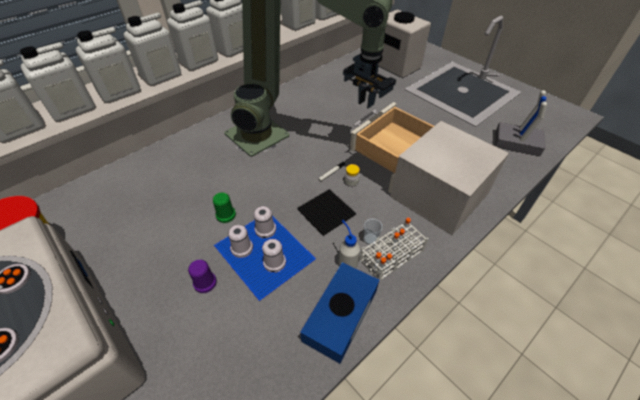

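Emit:
servo_tool(
  motion=[5,-36,0,0,0,-0.0084,100,5,-36,0,0,0,-0.0084,100,5,-36,0,0,0,-0.0084,100,5,-36,0,0,0,-0.0084,100,5,-36,0,0,0,-0.0084,100,5,-36,0,0,0,-0.0084,100,5,-36,0,0,0,-0.0084,100,5,-36,0,0,0,-0.0084,100,5,-36,0,0,0,-0.0084,100,5,-36,0,0,0,-0.0084,100],
)

```text
time_s: 5.65
ee_pos: [417.4, -99.0, 233.6]
ee_rot: [-180.0, 0.2, -0.0]
force: [0.7, -0.6, 0.3]
gripper_width: 90.8
```

Emit:
servo_tool(
  motion=[5,-36,0,0,0,0,100,5,-36,0,0,0,0,100,5,-36,0,0,0,0,100,5,-36,0,0,0,0,100,4,-35.5,0,0,0,0,100,0,0,-30,0,0,0,100,0,0,0,0,0,0,100],
)

```text
time_s: 6.23
ee_pos: [439.6, -276.7, 199.4]
ee_rot: [-179.6, 0.6, -0.2]
force: [-1.7, 0.8, -1.7]
gripper_width: 91.2
```

```bash
cat > bk.py <<'E'
from h import *
# bucket tops from scene and side
def buckets(tag=''):
    out={}
    for n in ['scene','side']:
        f=grab_frame(n); save(f,n+tag+'.png'); W=pts(f); Z=W[...,2]
        m=(Z>88)&(Z<108)&(W[...,0]>360)&(W[...,0]<680)&(W[...,1]<-180)&(W[...,1]>-500)
        nn,l,st,c=cv2.connectedComponentsWithStats(m.astype(np.uint8))
        out[n]=[]
        for i in range(1,nn):
            if st[i,4]>30:
                p=W[l==i]; out[n].append(((p.min(0)+p.max(0))/2).round(1).tolist()+[int(st[i,4])])
        print(n,out[n])
E
python3 - <<'E'
from bk import *
s=sensors.state(); f=grab_frame('wrist'); save(f,'w4.png'); print(s['ee_pos'],s['ee_rot'],s['force'])
buckets('4')
E
```

```text
[ 439.5744174  -276.65082668  199.35765205] [-1.79629904e+02  5.71815066e-01 -1.54857302e-01] [-1.70558059  0.77132149 -1.66167187]
scene [[444.0, -279.2, 95.4, 209], [454.5, -380.6, 95.9, 224], [566.8, -334.6, 95.4, 253]]
side [[561.2, -333.5, 95.9, 285], [438.7, -276.7, 96.8, 298], [448.4, -379.7, 95.4, 345]]
```

View pics/w4.png

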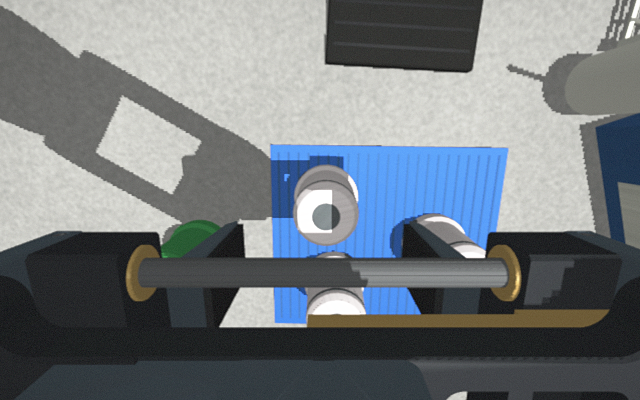

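The wrist view shows bucket a's top at (325,215), centred between the jaws in x. I'll descend and grip.

Emit:
servo_tool(
  motion=[1,-1,-28,0,0,0,100,0,0,-28,0,0,0,100,0,0,-28,0,0,0,100,0,0,-28,0,0,0,100,0,0,-18,0,0,0,100,0,0,-10,0,0,0,100,0,0,0,0,0,0,0,0,0,0,0,0,0,0,0,0,0,0,0,0,0,0,0,0,0,0,0,0],
  newtons=50,
)

```text
time_s: 7.22
ee_pos: [445.0, -278.6, 66.6]
ee_rot: [179.9, -0.2, 0.0]
force: [-3.3, 0.4, 1.8]
gripper_width: 67.6
```

Emit:
servo_tool(
  motion=[0,0,0,0,0,0,0,0,0,0,0,0,0,0,0,0,5,0,0,0,0,0,0,15,0,0,0,0,0,0,20,0,0,0,0,0,0,20,0,0,0,0,0,0,0,0,0,0,0,0,0,0,0,0,0,0],
)

```text
time_s: 7.88
ee_pos: [444.7, -278.5, 125.6]
ee_rot: [179.9, -0.1, -0.0]
force: [1.2, 0.5, -3.1]
gripper_width: 58.0
```

Emit:
servo_tool(
  motion=[12,34.5,0,0,0,0,0,12,34.5,0,0,0,0,0,12,34.5,0,0,0,0,0,12,34.5,0,0,0,0,0,12,34.5,0,0,0,0,0,12,34.5,0,0,0,0,0,0,0,-20,0,0,0,0,0,0,0,0,0,0,0,0,0,0,0,0,0,0],
)

```text
time_s: 8.63
ee_pos: [514.1, -70.7, 102.9]
ee_rot: [-180.0, 0.3, 0.1]
force: [-0.2, -0.0, -2.3]
gripper_width: 57.9
```

Emit:
servo_tool(
  motion=[0,0,-16,0,0,0,0,0,0,-16,0,0,0,0],
)

```text
time_s: 8.8
ee_pos: [516.7, -72.4, 73.4]
ee_rot: [180.0, -0.2, -0.1]
force: [1.0, 0.0, 47.1]
gripper_width: 57.9
```

Emit:
servo_tool(
  motion=[0,0,16,0,0,0,0,0,0,16,0,0,0,0,0,0,0,0,0,0,0],
)

```text
time_s: 9.05
ee_pos: [517.6, -72.8, 107.5]
ee_rot: [179.9, -0.3, -0.1]
force: [1.2, 0.2, -2.2]
gripper_width: 58.4
```

```bash
cat > look.py <<'E'
import sys; from h import *
t=sys.argv[1]; x,y,w,h=map(int,sys.argv[3:7]); f=grab_frame(sys.argv[2]); im=cv2.cvtColor(f['image'],cv2.COLOR_RGB2BGR)[y:y+h,x:x+w]
k=min(780/w,580/h); cv2.imwrite(f'pics/{t}.png',cv2.resize(im,None,fx=k,fy=k,interpolation=cv2.INTER_CUBIC)); print(sensors.state()['force'])
E
python3 look.py r1 side 200 100 200 150
```

```text
[-0.50990992  0.44780905 -2.92445253]
```

View pics/r1.png

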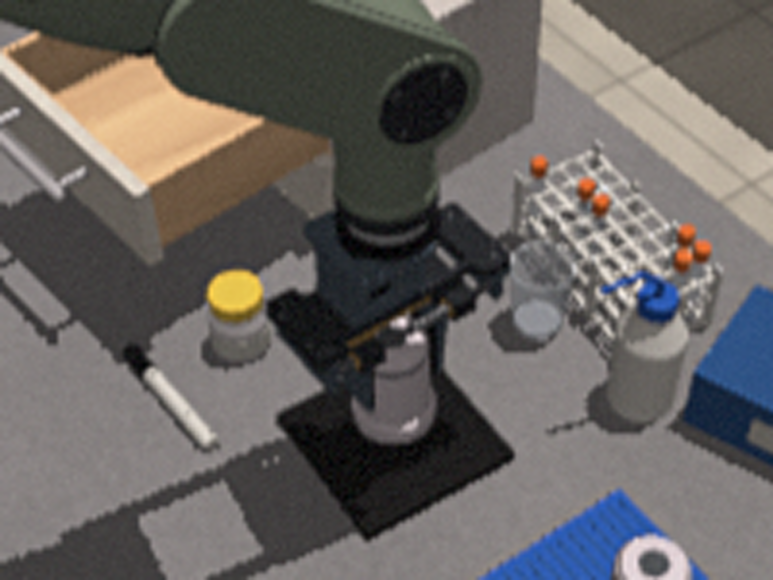

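Emit:
servo_tool(
  motion=[0,0,-7,0,0,0,0,0,0,-25,0,0,0,0],
)

```text
time_s: 9.27
ee_pos: [518.2, -72.2, 74.7]
ee_rot: [179.9, -0.4, -0.1]
force: [0.4, 0.4, -3.3]
gripper_width: 58.4
```

Emit:
servo_tool(
  motion=[0,0,16,0,0,0,0,0,0,16,0,0,0,0,0,0,-7,0,0,0,0,0,0,-25,0,0,0,0],
)

```text
time_s: 9.6
ee_pos: [518.8, -72.0, 74.9]
ee_rot: [179.9, -0.5, -0.0]
force: [0.8, 0.3, -2.3]
gripper_width: 58.4
```

Emit:
servo_tool(
  motion=[0,0,16,0,0,0,0,0,0,16,0,0,0,0,0,0,-7,0,0,0,0,0,0,-25,0,0,0,0,0,0,16,0,0,0,0,0,0,16,0,0,0,0,0,0,0,0,0,0,0],
)

```text
time_s: 10.18
ee_pos: [516.8, -71.5, 104.9]
ee_rot: [180.0, -0.1, -0.0]
force: [0.2, -0.4, -2.4]
gripper_width: 58.1
```

```bash
python3 look.py r2 side 260 150 100 75
```

```text
[-0.05475063 -0.1927977  -2.23469332]
```

View pics/r2.png

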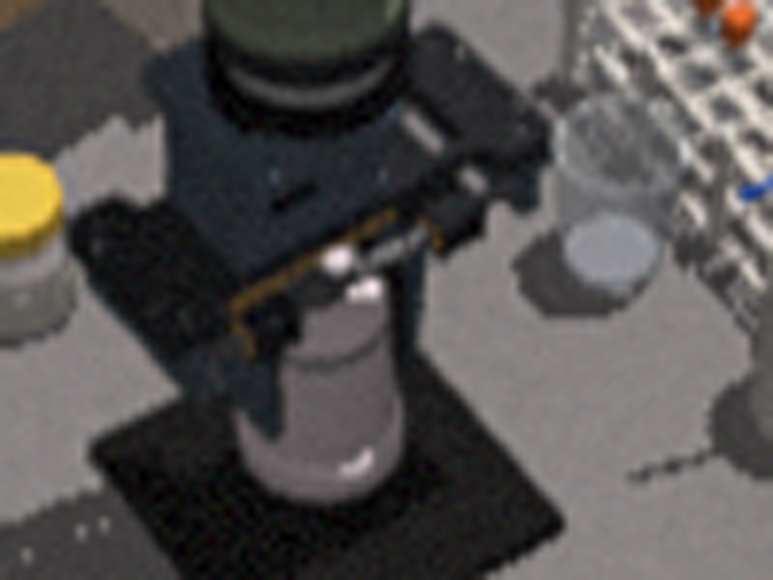

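Emit:
servo_tool(
  motion=[0,0,-5,0,0,0,0,0,0,-30,0,0,0,0],
)

```text
time_s: 10.4
ee_pos: [518.9, -71.7, 71.8]
ee_rot: [179.9, -0.5, -0.0]
force: [0.7, 0.1, -2.8]
gripper_width: 58.6
```

Emit:
servo_tool(
  motion=[0,0,17,0,0,0,0,0,0,18,0,0,0,0,0,0,-5,0,0,0,0,0,0,-31,0,0,0,0],
)

```text
time_s: 10.73
ee_pos: [520.1, -71.8, 71.8]
ee_rot: [179.9, -0.7, -0.0]
force: [0.7, -0.3, -2.4]
gripper_width: 58.6
```

Emit:
servo_tool(
  motion=[0,0,0,0,0,0,0],
)

```text
time_s: 10.82
ee_pos: [516.7, -71.3, 66.6]
ee_rot: [180.0, -0.1, -0.0]
force: [0.2, 0.3, -2.8]
gripper_width: 58.9
```

Emit:
servo_tool(
  motion=[0,0,-2,0,0,0,0,0,0,0,0,0,0,0],
)

```text
time_s: 10.98
ee_pos: [516.1, -71.2, 66.4]
ee_rot: [180.0, -0.0, 0.0]
force: [0.0, -0.4, 4.8]
gripper_width: 58.5
```

```bash
python3 look.py r3 side 260 150 100 75;  python3 look.py r3b scene 280 130 100 75
```

```text
[-0.17258336 -0.4009197   4.63511623]
[ 0.04430397 -0.32771267  3.06196388]
```

View pics/r3.png

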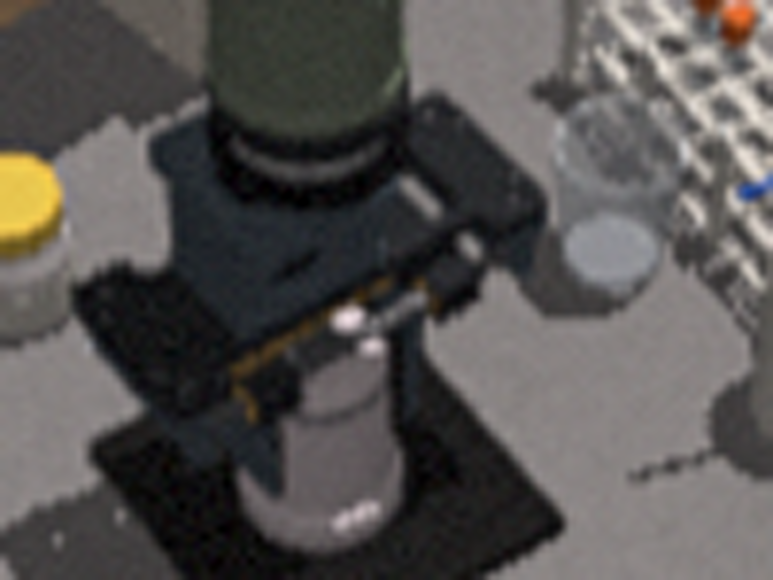

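View pics/r3b.png

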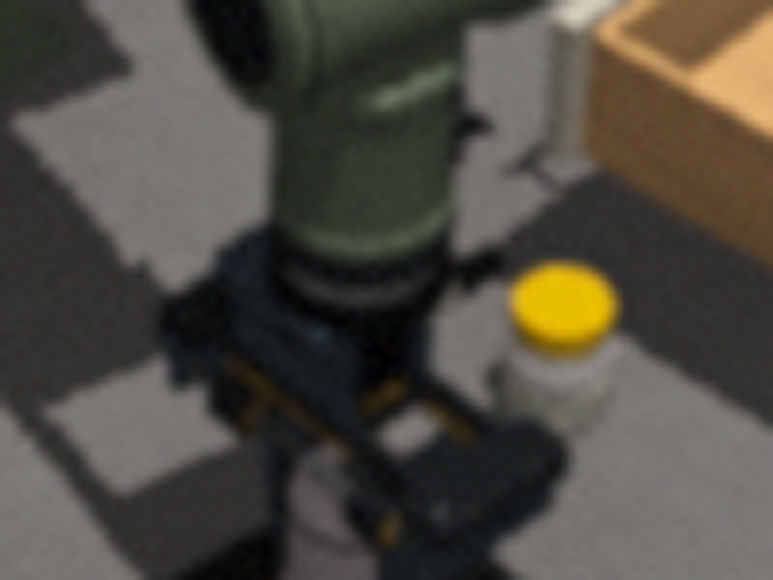

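Emit:
servo_tool(
  motion=[0,0,16,0,0,0,0,0,0,16,0,0,0,0,0,0,-10,0,0,0,0,0,0,-28,0,0,0,0],
  newtons=60,
)

```text
time_s: 11.42
ee_pos: [519.1, -71.6, 63.2]
ee_rot: [179.9, -0.5, 0.0]
force: [-4.0, 2.2, 81.6]
gripper_width: 58.5
```

Emit:
servo_tool(
  motion=[0,0,19,0,0,0,0,0,0,19,0,0,0,0,0,0,-10,0,0,0,0,0,0,-28,0,0,0,0],
)

```text
time_s: 11.75
ee_pos: [518.6, -71.6, 62.4]
ee_rot: [179.9, -0.5, -0.0]
force: [0.5, -0.5, -2.3]
gripper_width: 58.5
```

Emit:
servo_tool(
  motion=[0,0,19,0,0,0,0,0,0,19,0,0,0,0,0,0,0,0,0,0,0],
)

```text
time_s: 12.0
ee_pos: [516.7, -71.3, 98.8]
ee_rot: [180.0, -0.1, -0.0]
force: [0.5, -0.4, -3.2]
gripper_width: 58.5
```

```bash
python3 look.py r4 side 260 150 100 75
```

```text
[ 0.32143173 -0.29487168 -2.40959335]
```

View pics/r4.png

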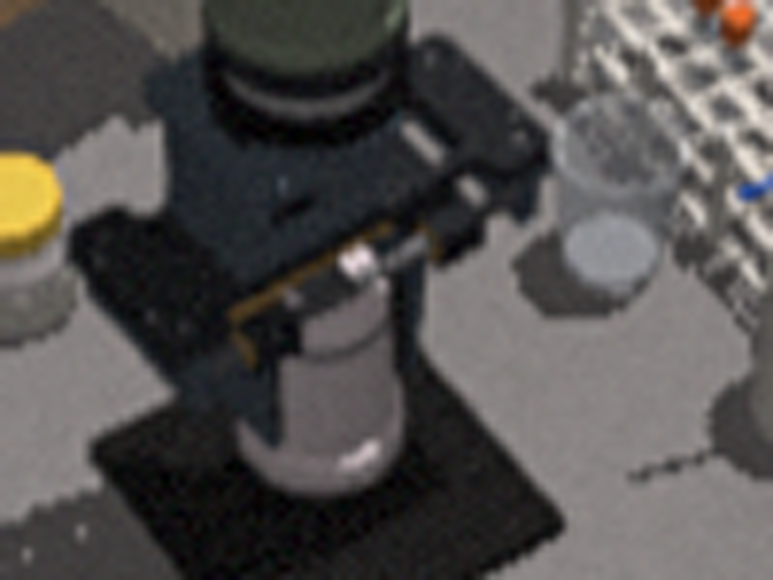

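Emit:
servo_tool(
  motion=[0,0,-20,0,0,0,0,0,0,-14,0,0,0,0,0,0,-3,0,0,0,0,0,0,0,0,0,0,0],
  newtons=40,
)

```text
time_s: 12.38
ee_pos: [514.1, -70.8, 59.6]
ee_rot: [-180.0, 0.3, -0.0]
force: [-0.1, 1.1, -2.4]
gripper_width: 58.5
```

Emit:
servo_tool(
  motion=[0,0,0,0,0,0,80,0,0,0,0,0,0,80,0,0,17,0,0,0,80,0,0,0,0,0,0,0,0,0,0,0,0,0,0,0,0,0,0,0,0,0,0,0,0,0,0,0,0,0,0,0,0,0,0,0],
)

```text
time_s: 13.05
ee_pos: [515.3, -71.2, 78.9]
ee_rot: [180.0, 0.1, 0.0]
force: [-3.1, 0.2, 6.4]
gripper_width: 58.2
```

Emit:
servo_tool(
  motion=[0,0,16,0,0,0,0,0,0,16,0,0,0,0,0,0,-9,0,0,0,0,0,0,-27,0,0,0,0,0,0,18,0,0,0,0,0,0,18,0,0,0,0,0,0,0,0,0,0,0],
)

```text
time_s: 13.63
ee_pos: [517.4, -71.3, 111.8]
ee_rot: [180.0, -0.2, -0.0]
force: [1.5, 0.0, -1.9]
gripper_width: 58.3
```

Emit:
servo_tool(
  motion=[0,0,-9,0,0,0,0,0,0,-29,0,0,0,0,0,0,19,0,0,0,0,0,0,19,0,0,0,0,0,0,0,0,0,0,0,0,0,-9,0,0,0,0,0,0,-31,0,0,0,0],
)

```text
time_s: 14.22
ee_pos: [518.4, -71.5, 71.9]
ee_rot: [179.9, -0.4, -0.0]
force: [1.2, -0.5, -3.3]
gripper_width: 58.3
```

Emit:
servo_tool(
  motion=[0,0,20,0,0,0,0,0,0,20,0,0,0,0,0,0,0,0,0,0,0,0,0,-9,0,0,0,0,0,0,-33,0,0,0,0],
)

```text
time_s: 14.63
ee_pos: [518.5, -71.5, 70.0]
ee_rot: [179.9, -0.5, 0.0]
force: [1.0, -0.1, -3.5]
gripper_width: 58.8
```

Emit:
servo_tool(
  motion=[0,0,10,0,0,0,0,0,0,25,0,0,0,0,0,0,25,0,0,0,0,0,0,25,0,0,0,0,0,0,0,0,0,0,0,0,0,0,0,0,0,0],
)

```text
time_s: 15.13
ee_pos: [515.5, -71.1, 153.1]
ee_rot: [-180.0, 0.0, 0.0]
force: [0.2, -0.2, -2.6]
gripper_width: 58.3
```

```bash
python3 look.py r5 side 240 130 140 105
```

```text
[-0.75293663 -0.08582287 -3.20480684]
```

View pics/r5.png

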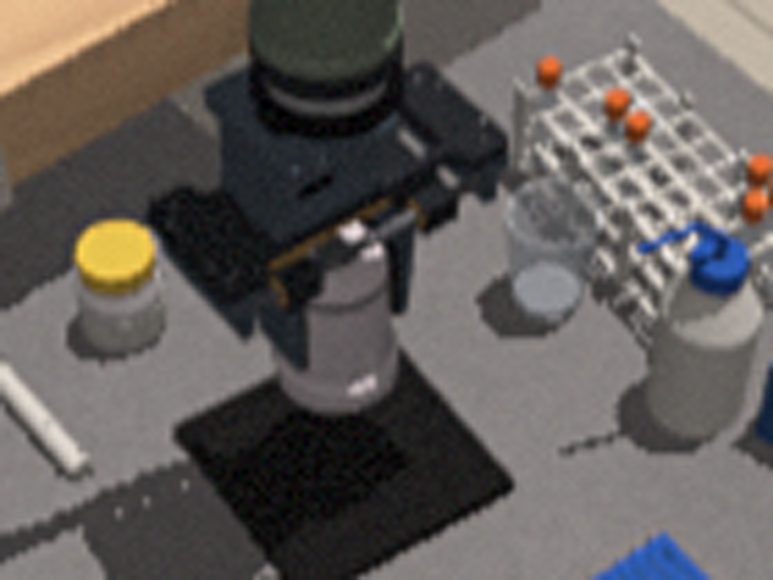

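Run:
```python
from h import *
F=[]
for i in range(8):
    f=grab_frame('side'); F.append(sensors.state()['force'][2])
print(np.mean(F),np.std(F))
W=pts(f); print(sensors.state()['ee_pos'])
m=(abs(W[...,0]-516)<45)&(abs(W[...,1]+71)<45)&(W[...,2]>25)&(W[...,2]<150)
p=W[m]; print(p[:,2].min(),np.percentile(p[:,2],[1,5]))
```

```text
-2.4122450818114034 0.3455779955174118
[515.76974419 -71.09466889 153.34136911]
99.35712032362756 [102.01044166 104.50676983]
```

The mean force is 2.41 N, which matches an empty 0.25 kg bucket (a full one would be about 3.2 N), so bucket a looks like the empty one. I'll put it back and weigh another to compare.

Emit:
servo_tool(
  motion=[-12,-34.5,0,0,0,0,0,-12,-34.5,0,0,0,0,0,-12,-34.5,0,0,0,0,0,-12,-34.5,0,0,0,0,0,-12,-34.5,0,0,0,0,0,-12,-34.5,0,0,0,0,0,0,0,-30,0,0,0,0,0,0,-30,0,0,0,0,0,0,-20,0,0,0,0,0,0,0,0,0,0,0],
)

```text
time_s: 16.42
ee_pos: [441.1, -276.7, 70.0]
ee_rot: [-179.7, 0.4, -0.0]
force: [-0.5, 1.8, -1.8]
gripper_width: 58.6
```

Emit:
servo_tool(
  motion=[0,0,-8,0,0,0,0,0,0,-4,0,0,0,0,0,0,0,0,0,0,0],
)

```text
time_s: 16.67
ee_pos: [444.5, -278.2, 62.3]
ee_rot: [180.0, -0.0, 0.0]
force: [-0.1, 0.3, -2.2]
gripper_width: 58.2
```

Emit:
servo_tool(
  motion=[0,0,-2,0,0,0,0,0,0,-2,0,0,0,0,0,0,0,0,0,0,0],
)

```text
time_s: 16.92
ee_pos: [444.3, -278.2, 58.3]
ee_rot: [180.0, -0.0, 0.0]
force: [0.1, -0.9, -2.4]
gripper_width: 58.3
```

Emit:
servo_tool(
  motion=[0,0,-2,0,0,0,0,0,0,-1,0,0,0,0,0,0,0,0,0,0,0],
)

```text
time_s: 17.17
ee_pos: [444.5, -278.4, 57.2]
ee_rot: [179.9, -0.1, 0.0]
force: [-3.2, 2.1, 13.0]
gripper_width: 58.5
```

Emit:
servo_tool(
  motion=[0,0,0,0,0,0,100,0,0,0,0,0,0,100,0,0,0,0,0,0,100,0,0,15,0,0,0,100,0,0,35,0,0,0,100,0,0,35,0,0,0,100,0,0,30,0,0,0,100,2.5,-34,0,0,0,0,100,2,-34,0,0,0,0,100,2,-34,0,0,0,0,100],
)

```text
time_s: 18.0
ee_pos: [451.0, -381.3, 171.1]
ee_rot: [179.9, -0.1, 0.1]
force: [0.2, 0.1, -0.3]
gripper_width: 90.9
```

Emit:
servo_tool(
  motion=[0,0,0,0,0,0,100,0,0,0,0,0,0,100],
)

```text
time_s: 18.17
ee_pos: [450.3, -381.5, 169.4]
ee_rot: [-180.0, 0.0, -0.1]
force: [-1.0, 0.3, 0.4]
gripper_width: 91.2
```

Run:
```python
from bk import *
s=sensors.state(); print(s['ee_pos'],s['force'])
f=grab_frame('wrist'); save(f,'w5.png')
buckets('5')
```

```text
[ 450.30329884 -381.45926192  169.36334489] [-1.03742211  0.2543839   0.35450459]
scene [[447.8, -280.2, 95.8, 201], [458.0, -387.6, 95.5, 201], [565.5, -335.1, 96.0, 246]]
side [[443.3, -268.0, 95.1, 58], [453.5, -388.5, 95.9, 312]]
```

View pics/w5.png

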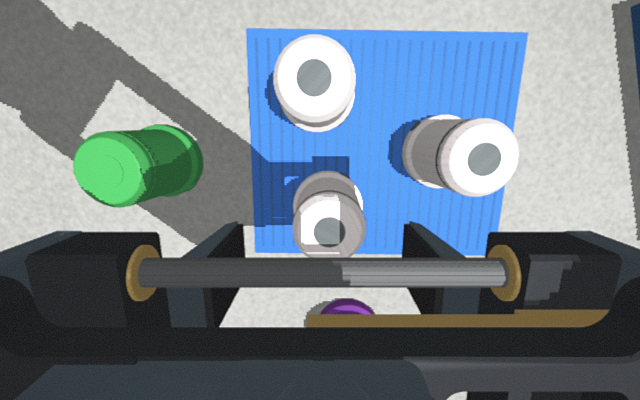

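Emit:
servo_tool(
  motion=[4,-6,-20,0,0,0,100,0,0,-28,0,0,0,100,0,0,-28,0,0,0,100,0,0,-18,0,0,0,100,0,0,-10,0,0,0,100,0,0,0,0,0,0,0,0,0,0,0,0,0,0,0,0,0,0,0,0,0,0,0,0,0,0,0,0,0,0,0,0,0,0,0],
)

```text
time_s: 19.15
ee_pos: [455.0, -386.6, 67.4]
ee_rot: [179.9, -0.1, 0.0]
force: [-0.0, 0.2, 4.3]
gripper_width: 61.2
```

Emit:
servo_tool(
  motion=[0,0,0,0,0,0,0,0,0,5,0,0,0,0,0,0,15,0,0,0,0,0,0,20,0,0,0,0,0,0,20,0,0,0,0,0,0,20,0,0,0,0,0,0,0,0,0,0,0,0,0,0,0,0,0,0],
)

```text
time_s: 19.82
ee_pos: [454.7, -386.3, 146.4]
ee_rot: [179.9, -0.1, -0.0]
force: [-0.9, 0.0, -4.1]
gripper_width: 61.5
```

```bash
cat > weigh.py <<'E'
from h import *
F=[]
for i in range(8):
    f=grab_frame('side'); F.append(sensors.state()['force'][2])
s=sensors.state();print(np.mean(F),np.std(F),s['ee_pos'],s['gripper_width'])
E
python3 weigh.py;python3 look.py r6 side 240 180 200 150
```

```text
-3.203985058812917 0.3752299295420627 [ 454.22812711 -385.94069125  145.08816344] 61.24485654372938
[-0.67732841 -0.10922997 -4.06158521]
```

View pics/r6.png

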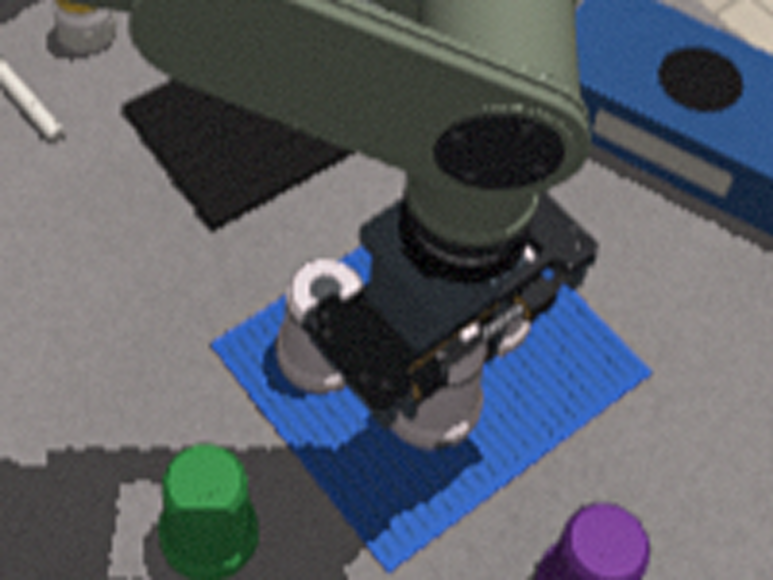

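Bucket b weighs 3.20 N, so it holds an insert. That confirms bucket a was empty at about 2.4 N. I'll take b over to the rap mat.

Emit:
servo_tool(
  motion=[0,0,25,0,0,0,0,0,10,20,0,0,0,0,8,36,0,0,0,0,0,8,36,0,0,0,0,0,8,36,0,0,0,0,0,8,36,0,0,0,0,0,8,36,0,0,0,0,0,8,36,0,0,0,0,0,7,36,0,0,0,0,0,7,36,0,0,0,0,0],
)

```text
time_s: 21.1
ee_pos: [516.6, -86.4, 191.0]
ee_rot: [180.0, -0.0, -0.0]
force: [-0.1, -0.5, -2.0]
gripper_width: 61.2
```

Emit:
servo_tool(
  motion=[0,17,-20,0,0,0,0,0,0,-30,0,0,0,0,0,0,-20,0,0,0,0,0,0,0,0,0,0,0,0,0,0,0,0,0,0],
)

```text
time_s: 21.52
ee_pos: [516.2, -71.0, 120.6]
ee_rot: [-180.0, 0.1, 0.0]
force: [-0.3, 0.1, -2.2]
gripper_width: 61.2
```

```bash
cat > mouth.py <<'E'
from h import *
f=grab_frame('side'); W=pts(f); s=sensors.state(); e=s['ee_pos']; print(e,s['gripper_width'],s['force'])
m=(abs(W[...,0]-e[0])<45)&(abs(W[...,1]-e[1])<45)&(W[...,2]>18)&(W[...,2]<e[2]-20)
p=W[m]; print('mouth z',np.percentile(p[:,2],[0,1,5]))
E
python3 mouth.py;python3 look.py r7 side 260 130 120 90
```

```text
[517.21482779 -71.37191806 121.76623794] 61.30817215171338 [-0.06087319  0.65939366 -1.66081586]
mouth z [18.1948422  19.46476247 22.88805883]
[ 1.36971376  0.82037282 -2.43206078]
```

View pics/r7.png

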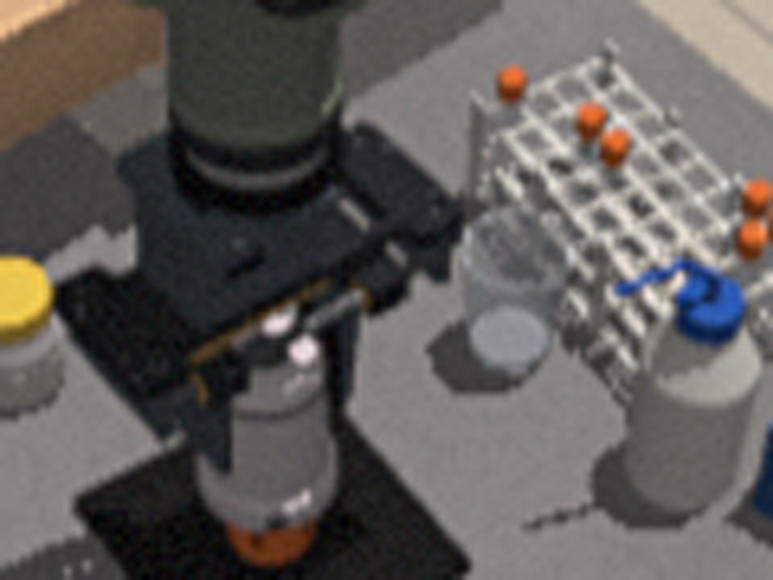

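Emit:
servo_tool(
  motion=[0,0,15,0,0,0,0,0,0,20,0,0,0,0,0,0,20,0,0,0,0,0,0,0,0,0,0,0,0,0,0,0,0,0,0],
)

```text
time_s: 22.03
ee_pos: [517.7, -71.7, 178.0]
ee_rot: [180.0, -0.3, -0.0]
force: [-0.9, 0.6, -2.8]
gripper_width: 61.6
```

```bash
python3 weigh.py;python3 look.py r8 side 240 120 140 105
```

```text
-2.7428001504356354 0.5472737179335847 [516.21226135 -71.07579788 175.24056623] 61.19985554764934
[-0.50426546  0.62961772 -1.77021823]
```

View pics/r8.png

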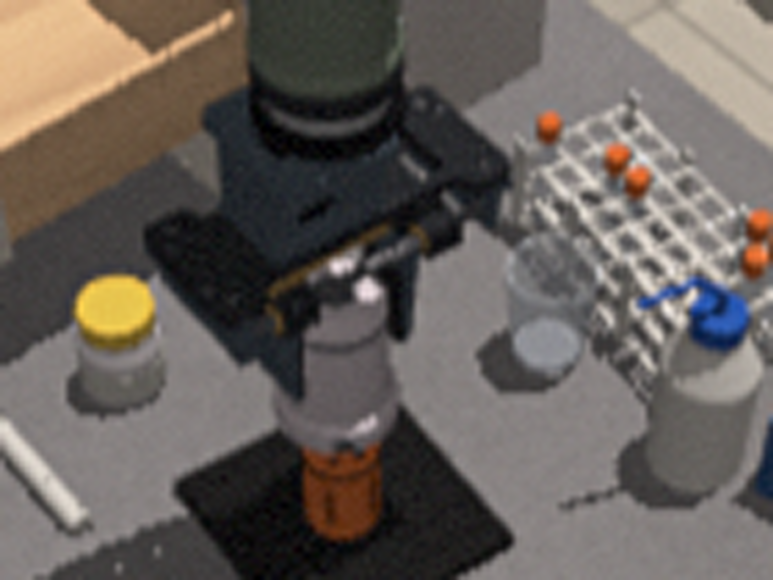

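```bash
python3 weigh.py; python3 weigh.py
python3 - <<'E'
from h import *
for n in ['scene','side']:
    f=grab_frame(n); W=pts(f); hsv=cv2.cvtColor(f['image'],cv2.COLOR_RGB2HSV)
    m=(hsv[...,0]<18)&(hsv[...,1]>150)&(abs(W[...,0]-516)<90)&(abs(W[...,1]+71)<90)
    p=W[m]; print(n,len(p)); 
    if len(p): print(np.percentile(p,[2,50,98],axis=0).round(1))
E
```

```text
-2.5875276465141823 0.3778497280836963 [516.52527532 -71.14246608 175.971141  ] 61.44751618215607
-2.0038812730573925 0.4274520254480135 [516.51544028 -71.14816363 176.0018602 ] 61.32865071553565
scene 248
[[474.1 -95.3  10.2]
 [528.8 -83.3  49.7]
 [542.5 -47.3 249.2]]
side 221
[[484.7 -93.3  11.5]
 [507.1 -85.7  48.8]
 [533.5 -62.1 234. ]]
```

b now weighs about 2.4 N, and its insert is standing on the black mat in the side view at (301,215). I'll put b back.

Emit:
servo_tool(
  motion=[0,0,10,0,0,0,0,-5,-36,0,0,0,0,0,-7,-36,0,0,0,0,0,-7,-36,0,0,0,0,0,-7,-36,0,0,0,0,0,-7,-36,0,0,0,0,0,-7,-36,0,0,0,0,0,-7,-36,0,0,0,0,0,-7,-36,0,0,0,0,0,-7,-27,0,0,0,0,0],
)

```text
time_s: 24.22
ee_pos: [455.1, -389.3, 186.8]
ee_rot: [179.9, -0.1, -0.1]
force: [0.5, 0.6, -3.0]
gripper_width: 61.2
```

Emit:
servo_tool(
  motion=[0,0,-30,0,0,0,0,0,0,-30,0,0,0,0,0,0,-30,0,0,0,0,0,0,-15,0,0,0,0,0,0,-10,0,0,0,0,0,0,0,0,0,0,0],
)

```text
time_s: 24.72
ee_pos: [454.8, -385.6, 69.3]
ee_rot: [-179.9, 0.2, -0.0]
force: [-0.7, -0.4, -2.6]
gripper_width: 61.5
```

```bash
python3 mouth.py;python3 look.py r9 side 240 180 200 150
```

```text
[ 455.6062823  -386.18959411   70.88971246] 61.410796847149285 [-0.00732767  0.25857805 -1.7630124 ]
mouth z [18.0174609  18.3667277  19.66391621]
[ 0.2487998   0.83502055 -1.96469316]
```

View pics/r9.png

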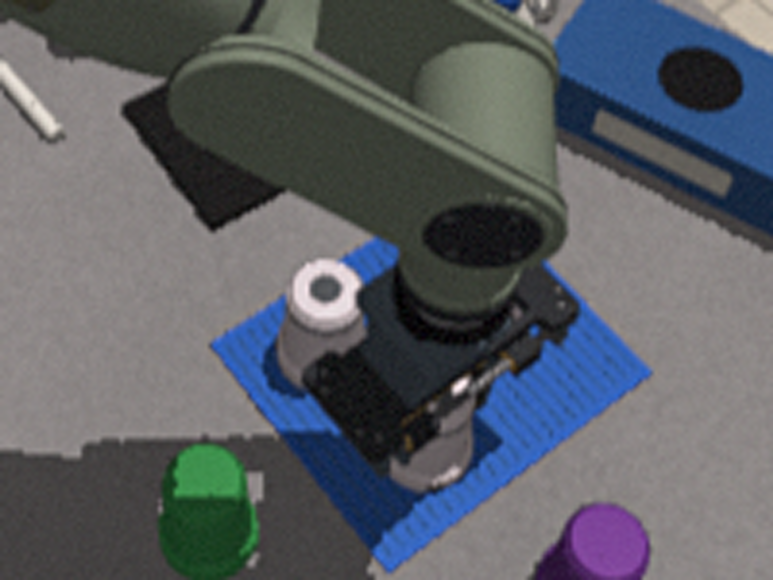

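Next, small downward steps until it touches.

Emit:
servo_tool(
  motion=[0,0,-2,0,0,0,0,0,0,-1.5,0,0,0,0,0,0,0,0,0,0,0],
)

```text
time_s: 25.07
ee_pos: [455.9, -386.4, 68.4]
ee_rot: [179.9, -0.1, 0.0]
force: [-0.3, 1.2, -1.6]
gripper_width: 61.3
```

Emit:
servo_tool(
  motion=[0,0,-2,0,0,0,0,0,0,0,0,0,0,0],
)

```text
time_s: 25.23
ee_pos: [456.0, -386.5, 67.4]
ee_rot: [179.9, -0.1, 0.0]
force: [-0.6, 1.6, 6.9]
gripper_width: 61.3
```

Emit:
servo_tool(
  motion=[0,0,-1.5,0,0,0,0,0,0,0,0,0,0,0],
)

```text
time_s: 25.4
ee_pos: [456.0, -386.6, 67.3]
ee_rot: [179.9, -0.1, 0.0]
force: [-3.4, 2.2, 13.6]
gripper_width: 61.0
```

Emit:
servo_tool(
  motion=[0,0,0,0,0,0,100,0,0,0,0,0,0,100,0,0,0,0,0,0,100,0,0,15,0,0,0,100,0,0,30,0,0,0,100,0,0,35,0,0,0,100,5,36,35,0,0,0,100,7,36,0,0,0,0,100,7,36,0,0,0,0,100,7,36,0,0,0,0,100],
  newtons=20,
)

```text
time_s: 26.23
ee_pos: [480.9, -247.4, 173.5]
ee_rot: [180.0, -0.1, -0.1]
force: [-0.3, 0.2, -1.6]
gripper_width: 90.8
```

Emit:
servo_tool(
  motion=[6,36,0,0,0,0,100,6,36,0,0,0,0,100,6,36,0,0,0,0,100,6,30,0,0,0,0,100,4,15,0,0,0,0,100,0,0,0,0,0,0,100,0,0,0,0,0,0,100],
)

```text
time_s: 26.82
ee_pos: [508.8, -95.0, 172.8]
ee_rot: [180.0, 0.0, 0.1]
force: [0.4, 0.2, -0.8]
gripper_width: 91.0
```

```bash
cat > ins.py <<'E'
from h import *
import sys
t=sys.argv[1]
for n in ['scene','side','wrist']:
    s=sensors.state()
    f=grab_frame(n); save(f,n+t+'.png'); W=pts(f,s); hsv=cv2.cvtColor(f['image'],cv2.COLOR_RGB2HSV)
    m=(hsv[...,0]<18)&(hsv[...,1]>150)&(abs(W[...,0]-516)<100)&(abs(W[...,1]+71)<110)&(W[...,2]<100)&(W[...,2]>8)
    p=W[m]; print(n,len(p)); 
    if len(p):
        print(np.percentile(p,[2,98],axis=0).round(1))
        q=p[p[:,2]>68]; 
        if len(q)>5: print('top',len(q),((q.min(0)+q.max(0))/2).round(1))
print(s['ee_pos'])
E
python3 ins.py 6; python3 look.py r10 side 240 120 140 105
```

```text
scene 286
[[455.4 -94.5   9.8]
 [541.6 -26.9  76. ]]
top 114 [520.7 -71.8  73.1]
side 291
[[495.5 -92.6  11.7]
 [537.2 -49.8  77.7]]
top 136 [518.8 -70.9  73.9]
wrist 1608
[[498.4 -91.1  30.5]
 [539.2 -48.9  76.6]]
top 1522 [518.7 -70.3  74.5]
[508.56238563 -96.20469377 172.79209418]
[-0.83484881 -0.36591029  0.29299651]
```

View pics/r10.png

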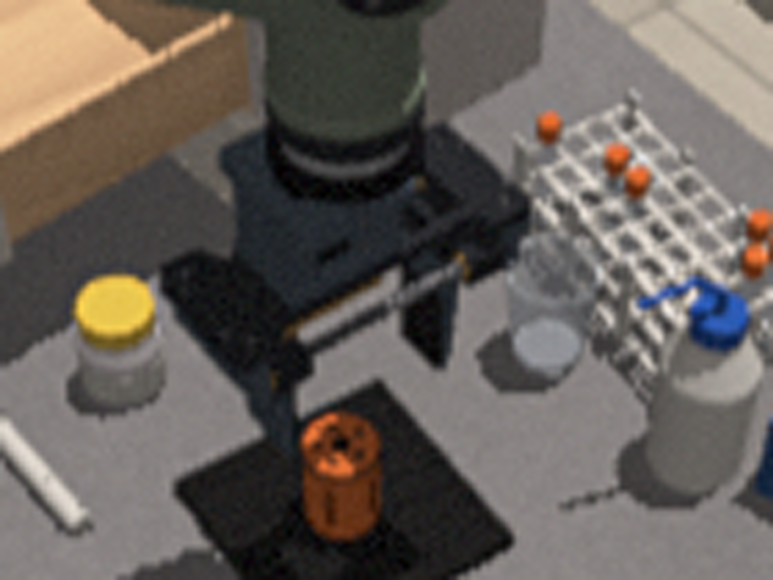

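View pics/wrist6.png

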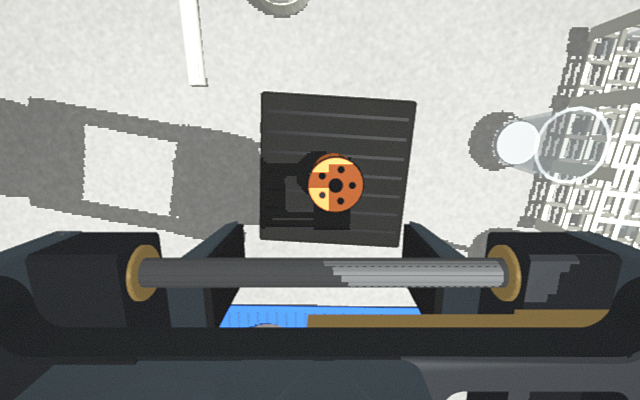

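Run:
```python
import cv2,numpy as np
a=cv2.imread('pics/side6.png')[185:225,285:325]; b=cv2.imread('pics/scene6.png')
h=cv2.cvtColor(b,cv2.COLOR_BGR2HSV)
b=b[180:220,305:345]; w=cv2.imread('pics/wrist6.png')[140:220,295:375]
w=cv2.resize(w,(400,400),interpolation=cv2.INTER_NEAREST)
k=lambda x:cv2.resize(x,(400,400),interpolation=cv2.INTER_CUBIC)
cv2.imwrite('pics/z6.png',cv2.resize(np.hstack([k(a),k(b)]),(800,400)));cv2.imwrite('pics/z6w.png',w)
```

```text
(no output)
```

View pics/z6.png

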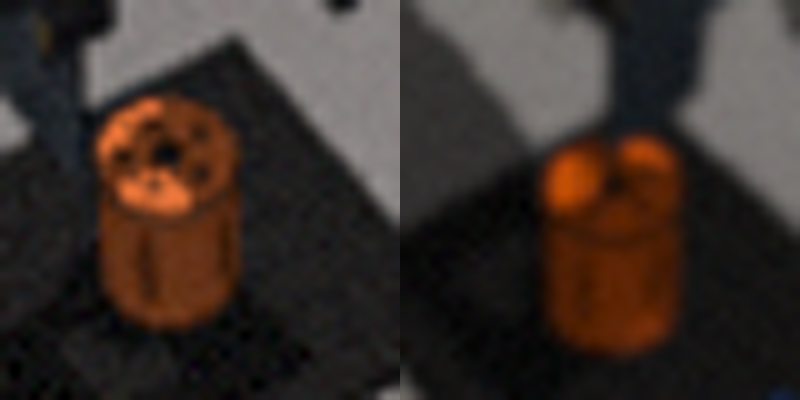

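View pics/z6w.png

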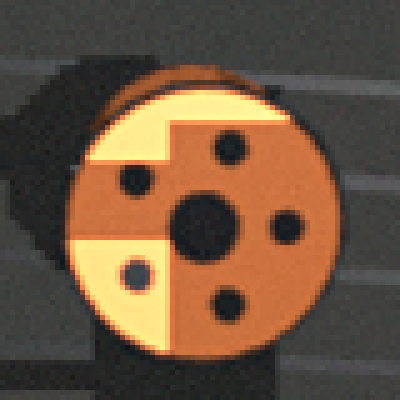

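The dark O-ring sits just under the top face, so the insert stands foot up with its origin at the bottom, which is fine for standing it in the drawer. It's at (519,-70.5). I'll pick it up.

Emit:
servo_tool(
  motion=[10,25,0,0,0,0,100,0,0,-30,0,0,0,100,0,0,-35,0,0,0,100,0,0,-35,0,0,0,100,0,0,-18,0,0,0,100,0,0,-7,0,0,0,100,0,0,0,0,0,0,20,0,0,0,0,0,0,20,0,0,0,0,0,0,20,0,0,0,0,0,0,20],
  newtons=25,
)

```text
time_s: 27.85
ee_pos: [519.9, -70.8, 49.5]
ee_rot: [180.0, -0.2, -0.0]
force: [-0.9, -0.5, 0.4]
gripper_width: 67.6
```

Emit:
servo_tool(
  motion=[0,0,0,0,0,0,20,0,0,0,0,0,0,20,0,0,0,0,0,0,20],
)

```text
time_s: 28.1
ee_pos: [518.9, -70.4, 48.5]
ee_rot: [180.0, -0.1, 0.0]
force: [-0.1, 0.7, 0.2]
gripper_width: 47.5
```

Emit:
servo_tool(
  motion=[0,0,0,0,0,0,20,0,0,15,0,0,0,20,0,0,35,0,0,0,20,0,0,35,0,0,0,20,0,0,35,0,0,0,20,0,0,35,0,0,0,20,0,0,35,0,0,0,20,0,0,10,0,0,0,20,0,20,0,0,0,0,20,0,35,0,0,0,0,20],
)

```text
time_s: 28.93
ee_pos: [519.0, -17.1, 248.4]
ee_rot: [179.9, -0.1, -0.2]
force: [0.8, 0.5, -1.5]
gripper_width: 43.7
```

Emit:
servo_tool(
  motion=[0,35,0,0,0,0,20,0,35,0,0,0,0,20,0,35,0,0,0,0,20,0,35,0,0,0,0,20,0,35,0,0,0,0,20,0,35,0,0,0,0,20,-3,20,0,0,0,0,20,0,0,-20,0,0,0,20,0,0,0,0,0,0,20],
)

```text
time_s: 29.68
ee_pos: [513.3, 215.1, 224.0]
ee_rot: [179.8, 0.4, 0.2]
force: [-1.3, -1.2, -1.3]
gripper_width: 43.8
```

```bash
python3 look.py r11 side 210 60 140 105; python3 look.py r11b scene 320 90 140 105;python3 -c "
from h import *;s=sensors.state();print(s['ee_pos'],s['gripper_width'])"
```

```text
[ 0.26027829 -0.00244607 -1.10988675]
[ 1.27483682 -0.27022014 -0.36017264]
[514.76744111 214.15556241 226.58890282] 43.24265436311898
```

View pics/r11.png

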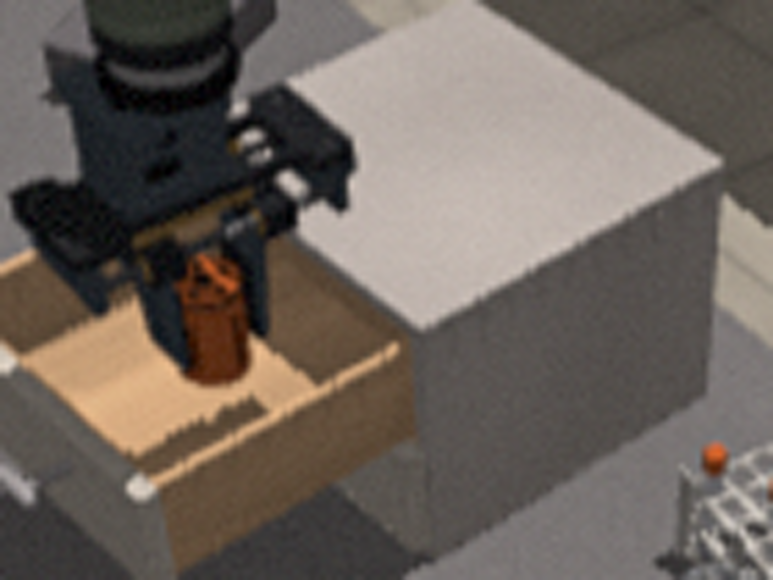

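View pics/r11b.png

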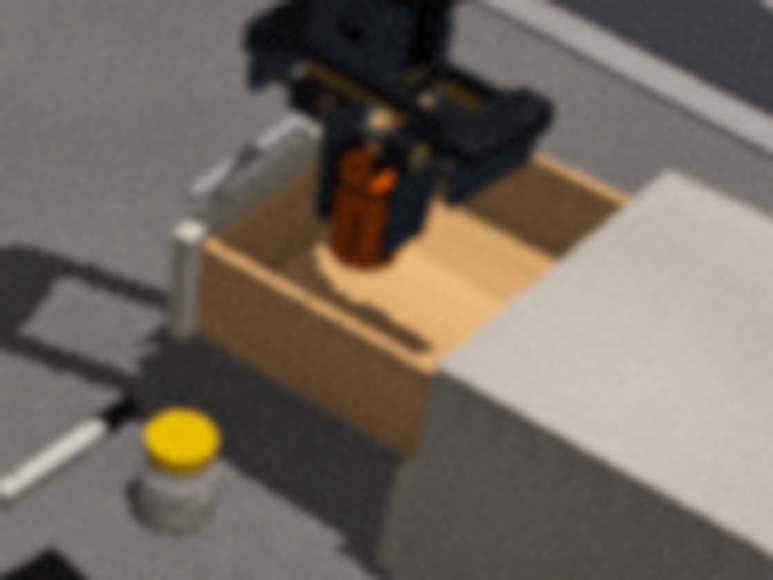

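Emit:
servo_tool(
  motion=[-15,0,0,0,0,0,20,0,0,-25,0,0,0,20,0,0,-25,0,0,0,20,0,0,-18,0,0,0,20,0,0,-6,0,0,0,20,0,0,-3,0,0,0,20,0,0,0,0,0,0,20],
)

```text
time_s: 30.37
ee_pos: [501.2, 214.2, 151.3]
ee_rot: [-180.0, -0.0, -0.1]
force: [0.6, 0.1, -0.2]
gripper_width: 43.8
```

Emit:
servo_tool(
  motion=[0,0,-2,0,0,0,20,0,0,0,0,0,0,20],
)

```text
time_s: 30.53
ee_pos: [501.4, 214.7, 149.9]
ee_rot: [-180.0, -0.1, -0.0]
force: [-0.0, -0.2, -0.2]
gripper_width: 43.6
```

Emit:
servo_tool(
  motion=[0,0,-2,0,0,0,20,0,0,0,0,0,0,20],
)

```text
time_s: 30.7
ee_pos: [500.8, 214.7, 147.3]
ee_rot: [-180.0, -0.0, 0.0]
force: [-0.4, -0.5, -0.7]
gripper_width: 44.1
```

Emit:
servo_tool(
  motion=[0,0,-1,0,0,0,20,0,0,0,0,0,0,20],
)

```text
time_s: 30.87
ee_pos: [500.9, 214.7, 146.3]
ee_rot: [-180.0, -0.1, 0.0]
force: [0.5, -0.0, 1.4]
gripper_width: 43.8
```

Emit:
servo_tool(
  motion=[0,0,0,0,0,0,70,0,0,0,0,0,0,70,0,0,0,0,0,0,70,0,0,10,0,0,0,70,0,0,30,0,0,0,70,0,0,35,0,0,0,70,0,0,20,0,0,0,70],
)

```text
time_s: 31.45
ee_pos: [501.7, 215.1, 244.9]
ee_rot: [-179.9, -0.3, 0.0]
force: [0.5, 0.7, 0.4]
gripper_width: 64.1
```

```bash
python3 look.py r12 side 210 60 140 105;python3 - <<'E'
from bk import *
buckets('12'); print(sensors.state()['ee_pos'])
E
```

```text
[1.68282045 0.54021413 2.83402997]
scene [[447.8, -279.5, 95.6, 205], [458.6, -388.1, 96.0, 238], [566.1, -334.1, 95.5, 249]]
side [[561.5, -334.1, 96.2, 285], [443.0, -280.0, 96.3, 302], [454.7, -386.7, 96.5, 347]]
[501.51558038 214.94068283 243.24898179]
```

View pics/r12.png

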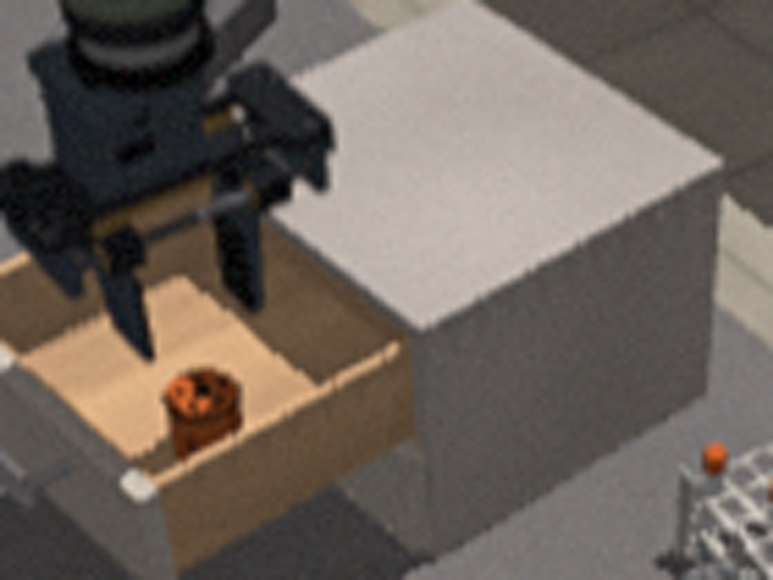

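View pics/side12.png

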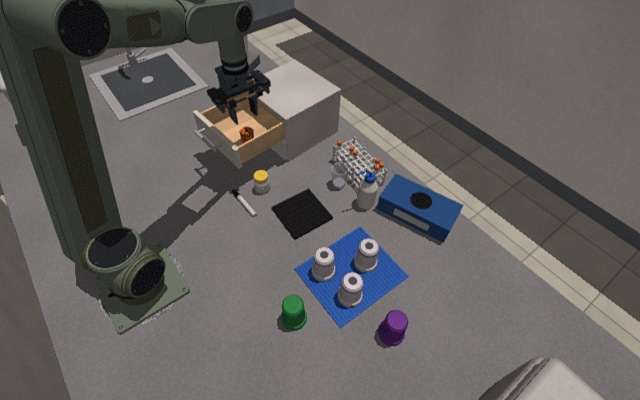

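Emit:
servo_tool(
  motion=[4,-36,0,0,0,0,100,4,-36,0,0,0,0,100,4,-36,0,0,0,0,100,4,-36,0,0,0,0,100,4,-36,0,0,0,0,100,4,-36,0,0,0,0,100,4,-36,0,0,0,0,100,4,-36,0,0,0,0,100,4,-36,0,0,0,0,100,4,-36,0,0,0,0,100],
)

```text
time_s: 32.43
ee_pos: [539.6, -147.0, 239.4]
ee_rot: [-179.9, 0.2, -0.0]
force: [0.8, -0.0, -0.2]
gripper_width: 91.3
```

Emit:
servo_tool(
  motion=[4,-37,0,0,0,0,100,4,-37,0,0,0,0,100,4,-37,0,0,0,0,100,4,-37,-20,0,0,0,100,4,-37,-25,0,0,0,100,2,-4,-25,0,0,0,100,0,0,0,0,0,0,100,0,0,0,0,0,0,100],
)

```text
time_s: 33.1
ee_pos: [560.8, -330.5, 170.3]
ee_rot: [-179.8, 0.3, -0.0]
force: [-0.3, 0.7, 0.6]
gripper_width: 91.3
```

Run:
```python
from bk import *
s=sensors.state(); print(s['ee_pos'],s['force'])
f=grab_frame('wrist'); save(f,'w13.png')
buckets('13')
```

```text
[ 560.8135986  -330.50725862  170.28874372] [-0.27302831  0.72526708  0.58617987]
scene [[460.7, -387.5, 96.1, 242], [567.9, -336.2, 95.3, 211]]
side [[562.3, -335.7, 96.2, 262], [443.1, -279.8, 95.9, 300], [454.7, -386.4, 96.1, 343]]
```

View pics/w13.png

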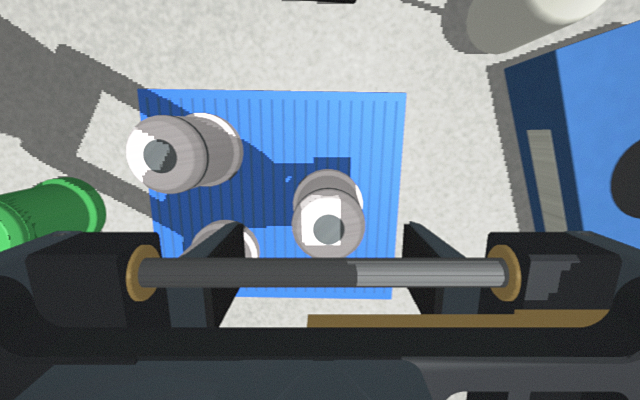

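Emit:
servo_tool(
  motion=[2,-4,-20,0,0,0,100,0,0,-28,0,0,0,100,0,0,-28,0,0,0,100,0,0,-18,0,0,0,100,0,0,-10,0,0,0,100,0,0,0,0,0,0,0,0,0,0,0,0,0,0,0,0,0,0,0,0,0,0,0,0,0,0,0,0,0,0,0,0,0,0,0],
  newtons=45,
)

```text
time_s: 34.08
ee_pos: [565.0, -335.7, 70.5]
ee_rot: [179.9, -0.1, 0.0]
force: [-0.6, -0.2, 2.3]
gripper_width: 60.7
```

Emit:
servo_tool(
  motion=[0,0,0,0,0,0,0,0,0,5,0,0,0,0,0,0,15,0,0,0,0,0,0,20,0,0,0,0,0,0,20,0,0,0,0,0,0,0,0,0,0,0,0,0,0,0,0,0,0],
)

```text
time_s: 34.67
ee_pos: [564.6, -335.5, 129.4]
ee_rot: [179.9, -0.1, -0.0]
force: [0.6, -0.4, -3.0]
gripper_width: 58.5
```

```bash
python3 weigh.py;python3 look.py r14 side 240 180 200 150
```

```text
-3.317496778299078 0.35803470137183885 [ 563.99582253 -335.11300272  128.03842533] 57.97848903307014
[-0.5305834  -0.58947655 -2.1623833 ]
```

View pics/r14.png

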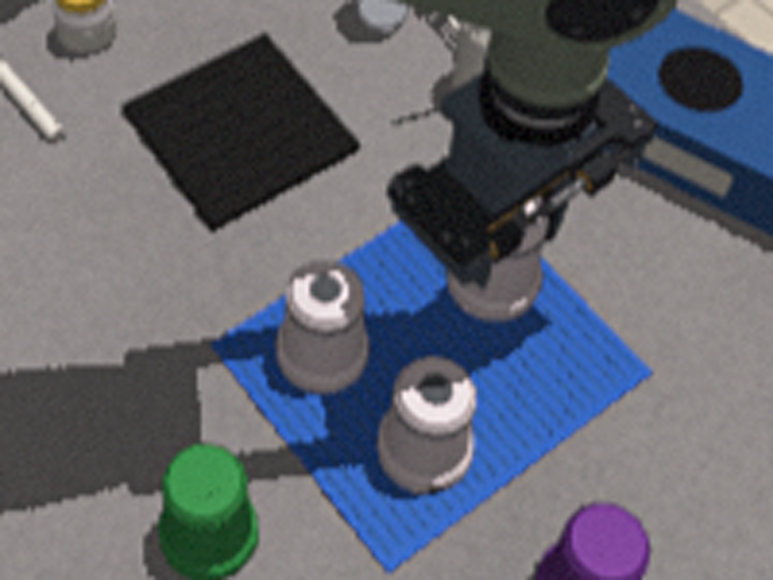

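c weighs 3.32 N, so it is full. On to the rap mat.

Emit:
servo_tool(
  motion=[-6,33,0,0,0,0,0,-6,33,0,0,0,0,0,-6,33,0,0,0,0,0,-6,33,0,0,0,0,0,-6,33,0,0,0,0,0,-6,33,0,0,0,0,0,-6,33,0,0,0,0,0,-6,33,0,0,0,0,0,0,0,-20,0,0,0,0,0,0,0,0,0,0,0],
)

```text
time_s: 35.95
ee_pos: [514.2, -69.4, 107.0]
ee_rot: [-180.0, 0.3, 0.2]
force: [-1.1, -0.4, -3.6]
gripper_width: 58.2
```

Emit:
servo_tool(
  motion=[0,0,0,0,0,0,0],
)

```text
time_s: 36.03
ee_pos: [515.8, -71.2, 108.6]
ee_rot: [180.0, 0.1, 0.1]
force: [-3.1, -1.9, -0.8]
gripper_width: 58.0
```

```bash
python3 weigh.py;python3 look.py r15 side 240 120 140 105
```

```text
-2.322520094717431 0.4969696011797566 [516.61376378 -71.95357958 109.31740556] 58.45154014373243
[-0.54348395  0.42932055 -2.00087137]
```

View pics/r15.png

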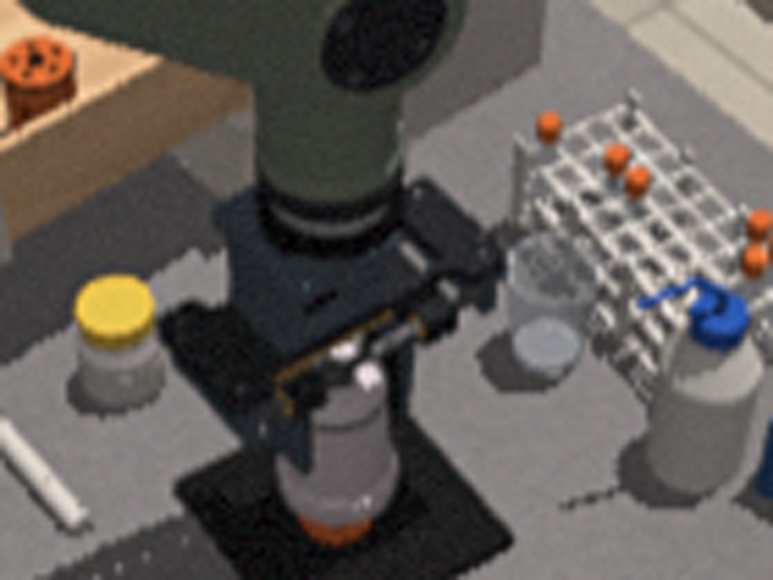

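c's insert was shaken loose by the abrupt transport and now stands on the mat before any rap, the same as happened with b. That means no bucket holding an insert has been rapped yet. I can fix that properly: stack this insert on the other one as a pedestal, press bucket c down over it to seat it again, then carry it gently and rap it. First, lift c off and return it to the blue mat.

Emit:
servo_tool(
  motion=[0,0,10,0,0,0,0,0,0,20,0,0,0,0,0,0,25,0,0,0,0,0,0,25,0,0,0,0,6,-33,0,0,0,0,0,6,-33,0,0,0,0,0,6,-33,0,0,0,0,0,6,-33,0,0,0,0,0,6,-33,0,0,0,0,0,6,-33,0,0,0,0,0],
)

```text
time_s: 37.32
ee_pos: [552.5, -270.9, 189.8]
ee_rot: [180.0, -0.1, -0.0]
force: [0.6, -0.4, -2.1]
gripper_width: 58.2
```

Emit:
servo_tool(
  motion=[6,-33,0,0,0,0,0,6,-33,0,0,0,0,0,0,0,-30,0,0,0,0,0,0,-35,0,0,0,0,0,0,-25,0,0,0,0,0,0,-15,0,0,0,0,0,0,-5,0,0,0,0,0,0,0,0,0,0,0],
)

```text
time_s: 37.98
ee_pos: [563.8, -335.0, 78.0]
ee_rot: [-179.9, 0.1, -0.0]
force: [-0.0, -0.3, -1.8]
gripper_width: 57.7
```

Emit:
servo_tool(
  motion=[0,0,-4,0,0,0,0,0,0,-2.5,0,0,0,0,0,0,-1,0,0,0,0,0,0,0,0,0,0,0],
)

```text
time_s: 38.32
ee_pos: [564.6, -335.4, 72.2]
ee_rot: [180.0, -0.1, 0.0]
force: [-1.3, 0.4, -2.2]
gripper_width: 57.8
```

Emit:
servo_tool(
  motion=[0,0,-1.5,0,0,0,0,0,0,0,0,0,0,0],
)

```text
time_s: 38.48
ee_pos: [564.6, -335.4, 70.4]
ee_rot: [180.0, -0.1, 0.0]
force: [0.4, -0.4, -2.6]
gripper_width: 58.3
```

Emit:
servo_tool(
  motion=[0,0,-1.5,0,0,0,0,0,0,0,0,0,0,0],
)

```text
time_s: 38.65
ee_pos: [564.6, -335.5, 70.3]
ee_rot: [180.0, -0.1, 0.0]
force: [-1.6, 1.2, 6.0]
gripper_width: 57.8
```

Emit:
servo_tool(
  motion=[0,0,-1,0,0,0,0,0,0,0,0,0,0,0],
)

```text
time_s: 38.82
ee_pos: [564.6, -335.4, 70.3]
ee_rot: [179.9, -0.1, 0.0]
force: [-2.9, 1.2, 9.3]
gripper_width: 58.0
```

Emit:
servo_tool(
  motion=[0,0,0,0,0,0,100,0,0,0,0,0,0,100,0,0,0,0,0,0,100,0,0,15,0,0,0,100,0,0,30,0,0,0,100,0,0,35,0,0,0,100,-5,20,30,0,0,0,100,-7,36,0,0,0,0,100,-7,36,0,0,0,0,100,-7,36,0,0,0,0,100],
  newtons=25,
)

```text
time_s: 39.65
ee_pos: [538.1, -206.4, 177.9]
ee_rot: [180.0, -0.1, -0.1]
force: [0.1, 0.2, 0.5]
gripper_width: 90.9
```

Emit:
servo_tool(
  motion=[-7,36,0,0,0,0,100,-7,36,0,0,0,0,100,-7,36,0,0,0,0,100,0,5,0,0,0,0,100,0,0,0,0,0,0,100,0,0,0,0,0,0,100],
)

```text
time_s: 40.15
ee_pos: [517.8, -94.6, 177.6]
ee_rot: [180.0, -0.0, 0.1]
force: [-0.3, 0.2, -0.6]
gripper_width: 91.1
```

```bash
python3 ins.py 16
```

```text
scene 288
[[453.4 -95.9   9.3]
 [535.6 -22.7  76.4]]
top 112 [513.6 -72.9  73. ]
side 300
[[488.2 -95.1  12. ]
 [532.1 -52.6  78.2]]
top 138 [512.1 -71.4  74.2]
wrist 1264
[[491.9 -93.3  23. ]
 [533.9 -50.1  76.6]]
top 1166 [512.8 -71.7  74.8]
[517.82871284 -95.49771695 177.38264663]
```

View pics/wrist16.png

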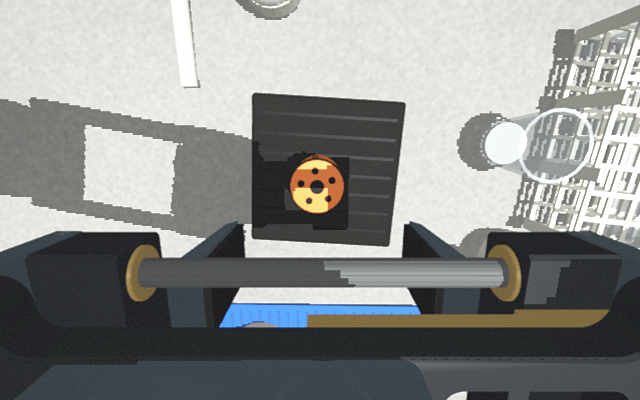

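Emit:
servo_tool(
  motion=[-5,23.5,0,0,0,0,100,0,0,-33,0,0,0,100,0,0,-35,0,0,0,100,0,0,-35,0,0,0,100,0,0,-18,0,0,0,100,0,0,-7,0,0,0,100,0,0,0,0,0,0,20,0,0,0,0,0,0,20,0,0,0,0,0,0,20,0,0,0,0,0,0,20],
)

```text
time_s: 41.13
ee_pos: [513.6, -71.2, 51.0]
ee_rot: [180.0, -0.2, -0.0]
force: [0.6, 0.3, -0.6]
gripper_width: 67.0
```

Emit:
servo_tool(
  motion=[0,0,0,0,0,0,20,0,0,0,0,0,0,20,0,0,0,0,0,0,20,0,0,0,0,0,0,20,0,0,0,0,0,0,20],
)

```text
time_s: 41.55
ee_pos: [512.6, -70.8, 49.9]
ee_rot: [180.0, -0.0, 0.0]
force: [-0.1, 0.5, 4.1]
gripper_width: 43.9
```

Emit:
servo_tool(
  motion=[0,0,15,0,0,0,20,0,0,35,0,0,0,20,0,0,35,0,0,0,20,0,0,35,0,0,0,20,0,0,35,0,0,0,20,0,0,35,0,0,0,20,0,0,35,0,0,0,20,0,20,15,0,0,0,20,0,35,0,0,0,0,20,-3,35,0,0,0,0,20],
)

```text
time_s: 42.38
ee_pos: [510.0, 19.6, 290.7]
ee_rot: [-180.0, -0.2, -0.1]
force: [-0.0, 0.2, -1.9]
gripper_width: 43.4
```

Emit:
servo_tool(
  motion=[-4,35,0,0,0,0,20,-4,35,0,0,0,0,20,0,35,0,0,0,0,20,0,30,0,0,0,0,20,0,15,0,0,0,0,20,0,0,0,0,0,0,20,0,0,0,0,0,0,20],
)

```text
time_s: 42.97
ee_pos: [500.9, 169.5, 288.9]
ee_rot: [179.9, 0.1, 0.1]
force: [0.5, 0.2, -0.8]
gripper_width: 43.4
```

```bash
cat > insd.py <<'E'
from h import *
import sys
t=sys.argv[1]; zlo,zhi=float(sys.argv[2]),float(sys.argv[3])
for n in ['scene','side','wrist']:
    s=sensors.state()
    f=grab_frame(n); save(f,n+t+'.png'); W=pts(f,s); hsv=cv2.cvtColor(f['image'],cv2.COLOR_RGB2HSV)
    m=(hsv[...,0]<11)&(hsv[...,1]>165)&(W[...,0]>420)&(W[...,0]<620)&(W[...,1]>160)&(W[...,1]<390)&(W[...,2]>zlo)&(W[...,2]<zhi)
    nn,l,st,c=cv2.connectedComponentsWithStats(m.astype(np.uint8))
    for i in range(1,nn):
        if st[i,4]>15:
            p=W[l==i]; print(n,st[i,4],c[i].round(),np.percentile(p,[2,98],axis=0).round(1).tolist(),'mid',((p.min(0)+p.max(0))/2).round(1))
print(s['ee_pos'])
E
python3 insd.py 17 100 300
```

```text
scene 36 [381. 141.] [[490.6, 191.1, 150.9], [524.8, 213.4, 173.4]] mid [506.5 203.1 161.7]
side 104 [246. 133.] [[479.7, 191.8, 140.8], [517.6, 228.3, 176.5]] mid [499.7 209.3 153.5]
wrist 17 [298. 152.] [[479.1, 212.5, 170.3], [482.0, 224.7, 173.7]] mid [480.5 218.6 172. ]
wrist 19 [342. 169.] [[515.5, 199.8, 171.9], [519.5, 209.5, 174.2]] mid [517.4 204.6 173. ]
wrist 17 [337. 168.] [[510.0, 203.2, 171.5], [516.7, 208.2, 174.2]] mid [513.5 205.6 172.7]
wrist 17 [303. 218.] [[487.5, 184.0, 257.2], [491.4, 186.8, 271.3]] mid [489.4 185.4 264.8]
wrist 20 [315. 225.] [[495.9, 188.1, 283.1], [498.8, 189.4, 293.4]] mid [497.3 188.7 288.4]
wrist 19 [341. 228.] [[508.0, 186.1, 280.4], [513.2, 188.4, 297.7]] mid [510.5 187.3 288.9]
wrist 27 [291. 236.] [[482.1, 177.4, 266.5], [486.2, 182.8, 292.3]] mid [484.1 179.6 279.4]
wrist 32 [351. 236.] [[511.8, 179.8, 274.7], [519.9, 186.8, 297.8]] mid [515.8 183.1 285.8]
[501.12112202 168.33156267 289.13181232]
```

View pics/wrist17.png

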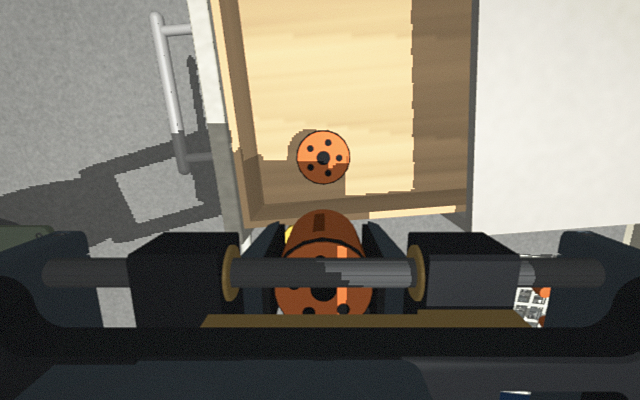

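```bash
cat > ray.py <<'E'
from h import *
def ray(f,s,u,v,z):
    T=np.eye(4); T[:3,:3]=R.from_euler('xyz',s['ee_rot'],degrees=True).as_matrix(); T[:3,3]=s['ee_pos']; T=T@np.array(f['T_tool_cam'])
    d=T[:3,:3]@np.array([(u-f['cx'])/f['fx'],-(v-f['cy'])/f['fy'],-1]); o=T[:3,3]
    return o+d*(z-o[2])/d[2]
E
python3 - <<'E'
from ray import *
s=sensors.state(); f=grab_frame('wrist'); print(s['ee_pos'],s['ee_rot'])
hsv=cv2.cvtColor(f['image'],cv2.COLOR_RGB2HSV)
m=((hsv[...,0]<14)&(hsv[...,1]>140)).astype(np.uint8); m[:120]=0;m[192:]=0;m[:,:290]=0;m[:,358:]=0
W=pts(f,s); m[(W[...,2]<165)|(W[...,2]>180)]=0
m=cv2.morphologyEx(m,cv2.MORPH_CLOSE,np.ones((9,9),np.uint8))
c=max(cv2.findContours(m,0,2)[0],key=cv2.contourArea); e=cv2.fitEllipse(cv2.convexHull(c)); print(e, ray(f,s,*e[0],172))
E
```

```text
[501.22313968 168.13302698 289.27524263] [ 1.79962812e+02  1.80609748e-02 -6.32080060e-02]
((322.561279296875, 156.6266632080078), (52.23598861694336, 52.753719329833984), 176.5692138671875) [501.21133138 214.9543083  172.        ]
```

Emit:
servo_tool(
  motion=[0,16,0,0,0,0,20,0,20,0,0,0,0,20,0,11.5,0,0,0,0,20,0,0,-25,0,0,0,20,0,0,-30,0,0,0,20,0,0,-14,0,0,0,20,0,0,0,0,0,0,20,0,0,0,0,0,0,20],
)

```text
time_s: 43.83
ee_pos: [501.3, 216.1, 220.2]
ee_rot: [180.0, 0.1, -0.0]
force: [1.3, 0.3, -0.4]
gripper_width: 44.0
```

Emit:
servo_tool(
  motion=[0,0,-4,0,0,0,20,0,0,-2,0,0,0,20,0,0,0,0,0,0,20],
)

```text
time_s: 44.08
ee_pos: [501.7, 216.6, 215.1]
ee_rot: [-180.0, -0.1, -0.0]
force: [-0.8, 0.4, -0.9]
gripper_width: 43.7
```

Emit:
servo_tool(
  motion=[0,-0.5,-2,0,0,0,20,0,0,0,0,0,0,20],
)

```text
time_s: 44.25
ee_pos: [501.4, 216.1, 212.6]
ee_rot: [-180.0, -0.0, -0.0]
force: [-0.7, -0.4, -0.3]
gripper_width: 43.3
```

Emit:
servo_tool(
  motion=[0,0,-2,0,0,0,20,0,0,0,0,0,0,20],
)

```text
time_s: 44.42
ee_pos: [501.2, 216.2, 210.2]
ee_rot: [180.0, 0.0, 0.0]
force: [0.5, -0.3, -1.6]
gripper_width: 43.4
```

Emit:
servo_tool(
  motion=[0,0,-1,0,0,0,20,0,0,0,0,0,0,20],
)

```text
time_s: 44.58
ee_pos: [501.5, 216.3, 209.9]
ee_rot: [-180.0, -0.0, -0.0]
force: [0.4, -0.9, 1.9]
gripper_width: 43.7
```

Emit:
servo_tool(
  motion=[0,0,0,0,0,0,60,0,0,0,0,0,0,75,0,0,0,0,0,0,75,0,0,0,0,0,0,75,0,0,8,0,0,0,75,0,0,20,0,0,0,75,0,0,30,0,0,0,75,0,0,30,0,0,0,75,0,-20,0,0,0,0,75,0,-30,0,0,0,0,75],
)

```text
time_s: 45.42
ee_pos: [502.4, 167.7, 300.1]
ee_rot: [-179.9, -0.3, 0.2]
force: [0.3, -0.4, -0.2]
gripper_width: 68.3
```

```bash
python3 insd.py 18 100 300; python3 look.py r18 side 210 60 140 105
python3 - <<'E'
from bk import *
buckets('18')
E
```

```text
scene 48 [383. 129.] [[488.4, 190.9, 198.9], [521.5, 212.0, 234.6]] mid [504.3 203.1 216.6]
scene 38 [381. 139.] [[492.4, 190.1, 163.3], [525.0, 208.1, 207.3]] mid [507.4 199.  184.3]
side 173 [246. 127.] [[479.4, 192.2, 140.4], [519.3, 226.5, 236.6]] mid [500.2 211.8 185.3]
wrist 16 [314. 124.] [[491.3, 234.7, 232.0], [500.4, 237.3, 234.4]] mid [495.8 236.  233. ]
wrist 32 [293. 145.] [[479.7, 212.4, 232.4], [486.3, 231.0, 234.8]] mid [483.  221.7 233.5]
wrist 16 [349. 136.] [[516.2, 223.6, 232.5], [522.4, 232.1, 235.6]] mid [519.2 227.7 234.1]
wrist 29 [329. 184.] [[500.8, 193.9, 234.4], [510.5, 197.4, 236.0]] mid [505.7 195.7 235.1]
wrist 16 [313. 184.] [[491.5, 194.0, 234.3], [498.1, 196.8, 236.3]] mid [494.8 195.4 235.3]
[501.28562203 163.55092756 298.6904679 ]
[-0.25378025 -0.42056704  0.38405839]
scene [[448.6, -279.8, 95.2, 207], [459.2, -387.8, 95.8, 241], [566.8, -334.9, 95.5, 250]]
side [[561.6, -332.2, 96.1, 282], [443.2, -278.7, 96.5, 301], [455.1, -385.9, 95.8, 344]]
```

View pics/r18.png

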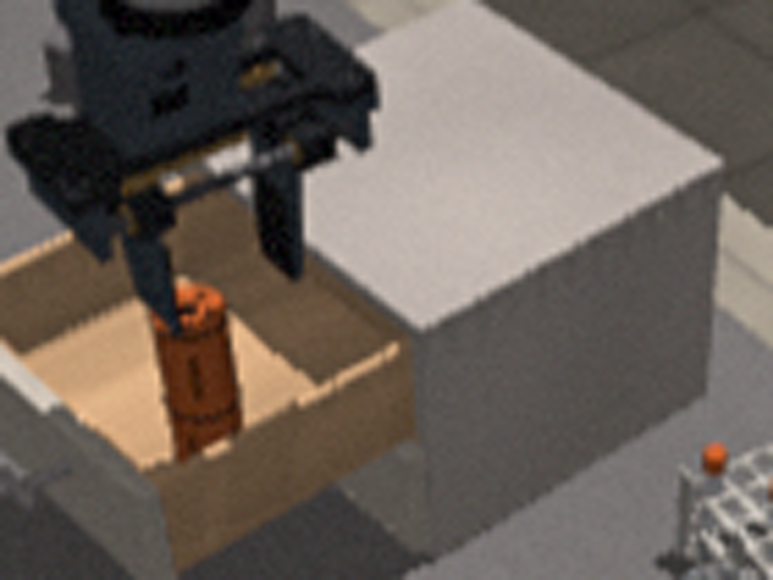

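View pics/wrist18.png

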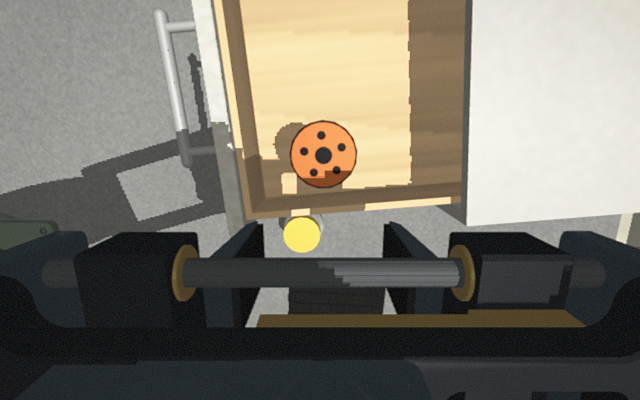

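The stack stands straight at (501,215.5). Now I'll fetch bucket c, since the upper insert is its own.

Emit:
servo_tool(
  motion=[4,-20,0,0,0,0,100,4.5,-36,0,0,0,0,100,4.5,-36,0,0,0,0,100,4.5,-36,0,0,0,0,100,4.5,-36,0,0,0,0,100,4.5,-36,0,0,0,0,100,4.5,-36,0,0,0,0,100,4.5,-36,0,0,0,0,100,4.5,-36,0,0,0,0,100,4.5,-36,0,0,0,0,100],
)

```text
time_s: 46.55
ee_pos: [546.3, -178.7, 297.2]
ee_rot: [-180.0, -0.0, 0.1]
force: [0.8, 0.6, 0.6]
gripper_width: 91.2
```

Emit:
servo_tool(
  motion=[4.5,-36,0,0,0,0,100,4.5,-36,0,0,0,0,100,4.5,-36,-20,0,0,0,100,4.5,-36,-20,0,0,0,100,0,-11,-30,0,0,0,100,0,0,-30,0,0,0,100,0,0,-25,0,0,0,100,0,0,0,0,0,0,100,0,0,0,0,0,0,100],
)

```text
time_s: 47.3
ee_pos: [563.9, -331.9, 171.1]
ee_rot: [-179.9, 0.2, 0.0]
force: [0.4, 0.5, 0.1]
gripper_width: 91.4
```

Run:
```python
from bk import *
s=sensors.state(); print(s['ee_pos'],s['force'])
buckets('19')
```

```text
[ 563.85103214 -331.94329373  171.13458931] [0.43751727 0.50822361 0.09322298]
scene [[458.6, -387.4, 95.5, 236], [566.9, -337.9, 95.1, 202]]
side [[561.5, -337.3, 96.7, 250], [443.5, -279.2, 96.3, 302], [455.1, -386.3, 95.7, 344]]
```

Emit:
servo_tool(
  motion=[0,-3,-20,0,0,0,100,0,0,-28,0,0,0,100,0,0,-28,0,0,0,100,0,0,-18,0,0,0,100,0,0,-8,0,0,0,100,0,0,0,0,0,0,0,0,0,0,0,0,0,0,0,0,0,0,0,0,0,0,0,0,0,0,0,0,0,0,0,0,0,0,0],
  newtons=50,
)

```text
time_s: 48.23
ee_pos: [564.6, -336.2, 72.0]
ee_rot: [179.9, -0.1, 0.0]
force: [0.3, 0.3, -0.4]
gripper_width: 60.8
```

Emit:
servo_tool(
  motion=[0,0,0,0,0,0,0,0,0,0,0,0,0,0],
)

```text
time_s: 48.4
ee_pos: [564.6, -336.2, 71.8]
ee_rot: [179.9, -0.1, 0.0]
force: [-0.6, 0.1, 5.5]
gripper_width: 57.8
```

Emit:
servo_tool(
  motion=[0,0,12,0,0,0,0,0,0,30,0,0,0,0,0,0,35,0,0,0,0,0,0,35,0,0,0,0,-4,36,10,0,0,0,0,-4,36,15,0,0,0,0,-4,36,15,0,0,0,0,-4,36,15,0,0,0,0,-4,36,15,0,0,0,0,-4,36,15,0,0,0,0],
)

```text
time_s: 49.23
ee_pos: [538.6, -118.1, 268.1]
ee_rot: [-180.0, 0.1, -0.0]
force: [0.7, -0.5, -2.6]
gripper_width: 57.9
```

Emit:
servo_tool(
  motion=[-4,36,15,0,0,0,0,-4,36,15,0,0,0,0,-4,36,15,0,0,0,0,-4,36,15,0,0,0,0,-4,36,0,0,0,0,0,-4,36,0,0,0,0,0,-4,36,0,0,0,0,0,-4,32,0,0,0,0,0,-3,20,0,0,0,0,0,0,0,0,0,0,0,0],
)

```text
time_s: 50.07
ee_pos: [503.4, 187.8, 327.2]
ee_rot: [-179.9, 0.1, 0.3]
force: [0.4, 0.1, -3.0]
gripper_width: 58.0
```

```bash
python3 -c "
from h import *;s=sensors.state();print(s['ee_pos'],s['ee_rot'],s['gripper_width'])";python3 look.py r20 side 190 30 160 120;python3 look.py r20b scene 310 40 160 120
```

```text
[503.41100231 187.84671496 327.15917911] [-1.79896977e+02  1.04544412e-01  2.57849211e-01] 58.002025201179954
[ 0.30132301 -0.18703382 -2.40920345]
[-0.63314546 -0.56937123 -3.15708157]
```

View pics/r20.png

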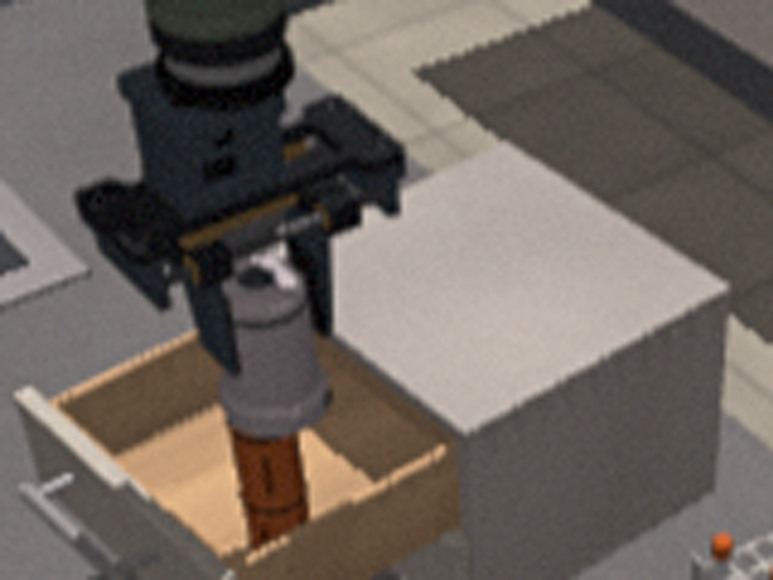

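View pics/r20b.png

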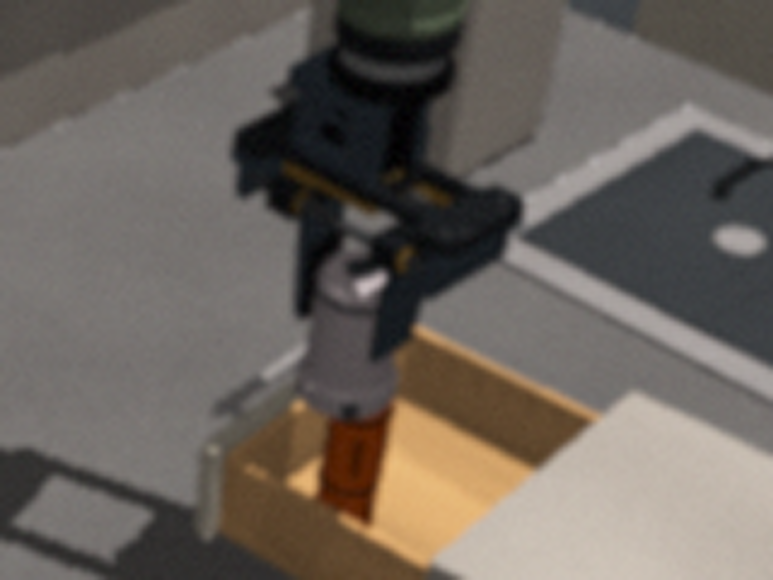

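Emit:
servo_tool(
  motion=[-1,10,0,0,0,0,0,0,10,0,0,0,0,0,0,4,-5,0,0,0,0,0,0,0,0,0,0,0,0,0,0,0,0,0,0],
)

```text
time_s: 50.58
ee_pos: [503.6, 208.0, 321.8]
ee_rot: [180.0, 0.1, 0.0]
force: [-0.3, -0.3, -2.8]
gripper_width: 57.9
```

```bash
cat > fit.py <<'E'
from h import *
from scipy.optimize import least_squares
def circ(p,r,c0):
    f=lambda c: np.hypot(p[:,0]-c[0],p[:,1]-c[1])-r
    s=least_squares(f,c0,loss='soft_l1',f_scale=1.5); return s.x,np.median(abs(s.fun)),len(p)
s=sensors.state(); e=s['ee_pos']; print(e,s['ee_rot'])
D=float(__import__('sys').argv[1]) # TCP above mouth
ztop=float(__import__('sys').argv[2])
mz=e[2]-D
for n in ['scene','side']:
    A=[pts(f) for f in [grab_frame(n) for _ in range(3)]]
    W=np.nanmedian(np.stack(A),0); f=grab_frame(n); hsv=cv2.cvtColor(f['image'],cv2.COLOR_RGB2HSV)
    orange=(hsv[...,0]<14)&(hsv[...,1]>140)
    near=(np.hypot(W[...,0]-e[0],W[...,1]-e[1])<50)
    P=W[near&~orange]
    b=P[(P[:,2]>mz+2)&(P[:,2]<mz+13)&(np.hypot(P[:,0]-e[0],P[:,1]-e[1])>28)]
    print(n,'collar',circ(b,35,e[:2]))
    b=P[(P[:,2]>mz+22)&(P[:,2]<mz+45)&(P[:,1]<e[1]-12)]
    print(n,'body',circ(b,29.7,e[:2]))
    q=W[near&orange]; q=q[(q[:,2]<ztop-8)&(q[:,2]>ztop-55)]
    print(n,'insert',circ(q,22,e[:2]), circ(q[q[:,2]>ztop-35],22,e[:2]))
E
python3 fit.py 67.8 234
```

```text
[503.63912022 207.99736211 321.81195036] [1.79953012e+02 6.53401149e-02 1.43028611e-03]
scene collar (array([503.6684134, 211.2220126]), np.float64(0.61028471478906), 55)
scene body (array([504.12644359, 210.69779565]), np.float64(0.8432197709687799), 81)
scene insert (array([501.72013347, 214.78838413]), np.float64(0.7061072484756092), 130) (array([501.6958389 , 214.74544556]), np.float64(0.7967605439473111), 75)
side collar (array([504.58534309, 212.50462401]), np.float64(0.5059651736193445), 67)
side body (array([504.41601688, 212.11067529]), np.float64(0.7842764790970804), 95)
side insert (array([502.04625947, 215.86472085]), np.float64(0.6385941406733515), 144) (array([502.03501411, 215.89647685]), np.float64(0.6486957561293742), 85)
```

Emit:
servo_tool(
  motion=[-2.3,3.7,0,0,0,0,0,0,0,0,0,0,0,0,0,0,0,0,0,0,0],
)

```text
time_s: 51.23
ee_pos: [501.3, 212.1, 322.4]
ee_rot: [-180.0, -0.0, 0.0]
force: [0.1, -0.6, -2.7]
gripper_width: 58.3
```

```bash
python3 fit.py 67.8 234
```

```text
[501.34945755 212.11884849 322.43666941] [-1.79998387e+02 -2.93576676e-03  2.43643252e-02]
scene collar (array([501.52710665, 215.10155885]), np.float64(0.5650515869318511), 55)
scene body (array([502.19283699, 214.6938485 ]), np.float64(0.5634521680687499), 77)
scene insert (array([501.71497376, 214.8042721 ]), np.float64(0.7066324120110608), 130) (array([501.75274353, 214.61411692]), np.float64(0.6337015116502833), 78)
side collar (array([502.10937752, 216.42144589]), np.float64(0.6430362816255233), 66)
side body (array([501.81987432, 215.79366721]), np.float64(0.6309323829622144), 96)
side insert (array([501.89224776, 215.88394062]), np.float64(0.6857496720131167), 141) (array([502.06521287, 215.83369735]), np.float64(0.6402125399692515), 85)
```

Emit:
servo_tool(
  motion=[0,0,-12,0,0,0,0,0,0,-8,0,0,0,0,0,0,-6,0,0,0,0,0,0,-6,0,0,0,0,0,0,0,0,0,0,0],
)

```text
time_s: 52.05
ee_pos: [500.9, 211.6, 288.9]
ee_rot: [179.9, 0.1, -0.0]
force: [1.1, 0.3, -2.4]
gripper_width: 57.9
```

Emit:
servo_tool(
  motion=[0,0,-6,0,0,0,0,0,0,-6,0,0,0,0,0,0,-6,0,0,0,0,0,0,0,0,0,0,0],
)

```text
time_s: 52.38
ee_pos: [500.8, 211.6, 270.9]
ee_rot: [179.9, 0.1, 0.0]
force: [0.0, -0.1, -2.6]
gripper_width: 57.9
```

Emit:
servo_tool(
  motion=[0,0,-8,0,0,0,0,0,0,-8,0,0,0,0,0,0,-8,0,0,0,0,0,0,-8,0,0,0,0,0,0,-6,0,0,0,0,0,0,0,0,0,0,0],
)

```text
time_s: 52.88
ee_pos: [500.6, 211.5, 232.6]
ee_rot: [179.9, 0.2, 0.0]
force: [-0.5, -0.4, -2.5]
gripper_width: 57.9
```

Emit:
servo_tool(
  motion=[0,0,-3,0,0,0,0,0,0,-3,0,0,0,0,0,0,0,0,0,0,0],
)

```text
time_s: 53.13
ee_pos: [501.4, 211.9, 228.0]
ee_rot: [180.0, 0.0, 0.0]
force: [-0.9, -0.4, -2.8]
gripper_width: 57.8
```

Emit:
servo_tool(
  motion=[0,0,-2,0,0,0,0,0,0,0,0,0,0,0],
)

```text
time_s: 53.3
ee_pos: [501.5, 211.9, 226.3]
ee_rot: [-180.0, -0.0, -0.0]
force: [0.2, -0.1, -2.1]
gripper_width: 57.8
```

Emit:
servo_tool(
  motion=[0,0,-2,0,0,0,0,0,0,0,0,0,0,0],
)

```text
time_s: 53.47
ee_pos: [501.4, 211.9, 224.3]
ee_rot: [180.0, 0.0, 0.0]
force: [0.2, -0.6, -1.8]
gripper_width: 57.7
```

Emit:
servo_tool(
  motion=[0,0,-2,0,0,0,0,0,0,0,0,0,0,0],
)

```text
time_s: 53.63
ee_pos: [501.4, 211.9, 222.1]
ee_rot: [180.0, 0.0, -0.0]
force: [-0.6, 0.4, -3.4]
gripper_width: 57.8
```

Emit:
servo_tool(
  motion=[0,0,-2,0,0,0,0,0,0,0,0,0,0,0],
)

```text
time_s: 53.8
ee_pos: [501.4, 211.8, 220.1]
ee_rot: [180.0, 0.0, -0.0]
force: [0.4, -0.1, -2.4]
gripper_width: 57.9
```

Emit:
servo_tool(
  motion=[0,0,-1.5,0,0,0,0,0,0,0,0,0,0,0],
)

```text
time_s: 53.97
ee_pos: [501.4, 211.9, 218.6]
ee_rot: [180.0, 0.0, 0.0]
force: [0.5, -0.3, -2.1]
gripper_width: 58.3
```

Emit:
servo_tool(
  motion=[0,0,-1.5,0,0,0,0,0,0,0,0,0,0,0],
)

```text
time_s: 54.13
ee_pos: [501.4, 211.9, 217.2]
ee_rot: [180.0, 0.0, -0.0]
force: [0.3, -1.2, -2.1]
gripper_width: 58.0
```

Emit:
servo_tool(
  motion=[0,0,-1.5,0,0,0,0,0,0,0,0,0,0,0],
)

```text
time_s: 54.3
ee_pos: [502.1, 211.9, 216.8]
ee_rot: [-180.0, -0.1, 0.0]
force: [0.9, -0.1, 3.0]
gripper_width: 58.0
```

Emit:
servo_tool(
  motion=[0,0,-1.5,0,0,0,0,0,0,0,0,0,0,0],
)

```text
time_s: 54.47
ee_pos: [502.8, 212.1, 216.8]
ee_rot: [-179.9, -0.3, 0.0]
force: [-0.6, -1.6, 9.1]
gripper_width: 58.1
```

Emit:
servo_tool(
  motion=[0,0,-1.5,0,0,0,0,0,0,0,0,0,0,0],
)

```text
time_s: 54.63
ee_pos: [503.7, 212.2, 216.8]
ee_rot: [-179.9, -0.4, 0.0]
force: [-0.8, -2.7, 14.8]
gripper_width: 58.0
```

Emit:
servo_tool(
  motion=[0,0,2,0,0,0,0,0,0,2,0,0,0,0,0,0,3,0,0,0,0,0,0,3,0,0,0,0,0,0,5,0,0,0,0,0,0,5,0,0,0,0,0,0,0,0,0,0,0,0,0,0,0,0,0,0],
)

```text
time_s: 55.3
ee_pos: [501.6, 212.0, 233.2]
ee_rot: [-180.0, -0.0, 0.0]
force: [0.1, -0.0, -2.1]
gripper_width: 58.0
```

```bash
python3 weigh.py; python3 look.py r21 side 190 30 160 120
```

```text
-2.376154614805654 0.6283934018066094 [501.42575233 211.91981771 232.80551796] 58.12027614803724
[ 0.55359062 -0.61353604 -1.82790712]
```

View pics/r21.png

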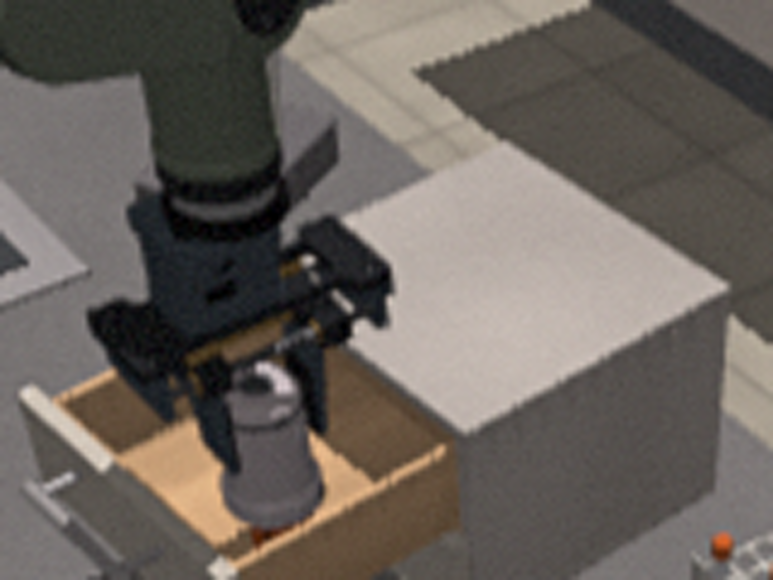

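Re-seating didn't work. There was no resistance on the way in, and b and c both still weigh as empty, so once an insert is loose it doesn't grip again. No bucket can be properly rapped with a jammed insert any more.

The step 2 formula would still trip if I knocked an empty bucket on the mat while its insert sits higher up in the drawer. That isn't "rapped before its insert is out", so I won't do it. I'll finish the rest of the job and report the miss.

Next I'll lift c off and return it.

Emit:
servo_tool(
  motion=[0,0,10,0,0,0,0,0,0,15,0,0,0,0,0,0,20,0,0,0,0,0,0,20,0,0,0,0,0,0,20,0,0,0,0,0,0,15,0,0,0,0,0,0,0,0,0,0,0,4,-20,0,0,0,0,0,4,-35,0,0,0,0,0,4,-36,0,0,0,0,0],
)

```text
time_s: 56.58
ee_pos: [513.1, 120.6, 332.1]
ee_rot: [180.0, 0.1, 0.2]
force: [0.1, -0.4, -1.8]
gripper_width: 57.7
```

Emit:
servo_tool(
  motion=[4,-36,0,0,0,0,0,4,-36,0,0,0,0,0,4,-36,0,0,0,0,0,4,-36,-10,0,0,0,0,4,-36,-10,0,0,0,0,4,-36,-15,0,0,0,0,4,-36,-20,0,0,0,0,4,-36,-20,0,0,0,0,4,-36,-20,0,0,0,0,4,-36,-20,0,0,0,0],
)

```text
time_s: 57.42
ee_pos: [552.8, -240.7, 216.3]
ee_rot: [-180.0, 0.1, -0.0]
force: [0.9, 0.7, -2.2]
gripper_width: 57.9
```

```bash
python3 -c "
from h import *;s=sensors.state();print(s['ee_pos'],s['gripper_width'])"; python3 insd.py 22 100 300; python3 look.py r22 side 190 60 260 195
```

```text
[ 552.84820193 -240.70610418  216.33416978] 57.89945923879915
scene 22 [380. 139.] [[496.2, 189.8, 158.0], [516.0, 196.9, 202.2]] mid [506.1 193.4 180.3]
side 149 [246. 128.] [[480.9, 191.5, 154.0], [514.5, 212.7, 234.5]] mid [498.5 202.5 194.3]
[ 551.37778505 -243.28721467  212.8197915 ]
[-0.53607598 -0.14395081 -2.12893417]
```

View pics/r22.png

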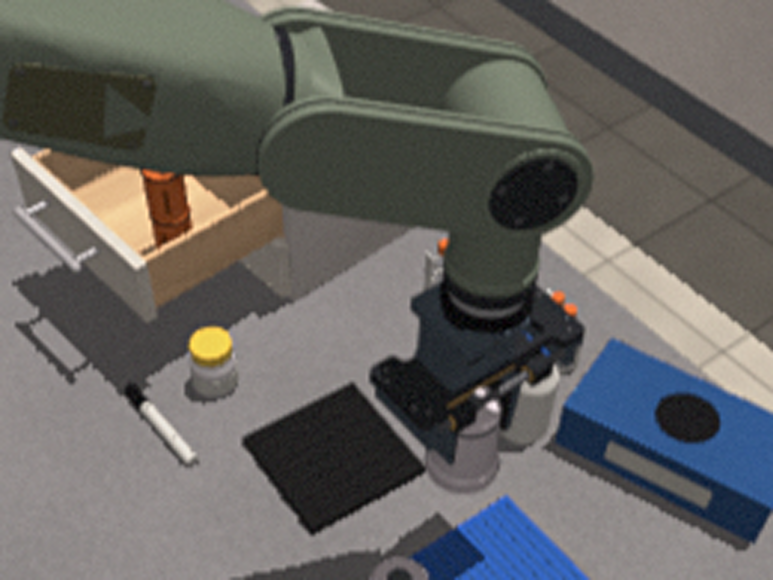

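Emit:
servo_tool(
  motion=[4,-31,0,0,0,0,0,4,-31,0,0,0,0,0,4,-31,-20,0,0,0,0,0,0,-35,0,0,0,0,0,0,-35,0,0,0,0,0,0,-30,0,0,0,0,0,0,-12,0,0,0,0,0,0,0,0,0,0,0,0,0,0,0,0,0,0],
)

```text
time_s: 58.37
ee_pos: [566.6, -331.5, 87.2]
ee_rot: [180.0, -0.1, 0.1]
force: [0.4, -0.3, -1.6]
gripper_width: 58.3
```

Emit:
servo_tool(
  motion=[0,0,-3,0,0,0,0,0,0,-2,0,0,0,0,0,0,0,0,0,0,0],
)

```text
time_s: 58.62
ee_pos: [566.3, -332.3, 82.5]
ee_rot: [179.9, -0.1, 0.0]
force: [0.5, 0.5, -3.0]
gripper_width: 57.9
```

Emit:
servo_tool(
  motion=[0,-3,-5,0,0,0,0,0,0,-3,0,0,0,0,0,0,-1.5,0,0,0,0,0,0,0,0,0,0,0],
)

```text
time_s: 58.95
ee_pos: [565.4, -335.4, 71.9]
ee_rot: [180.0, -0.0, -0.0]
force: [-1.0, -0.5, 0.7]
gripper_width: 57.9
```

Emit:
servo_tool(
  motion=[0,0,-1.5,0,0,0,0,0,0,0,0,0,0,0],
)

```text
time_s: 59.12
ee_pos: [565.4, -335.4, 71.8]
ee_rot: [180.0, -0.0, -0.0]
force: [-2.5, 0.7, 8.4]
gripper_width: 58.0
```

Emit:
servo_tool(
  motion=[0,0,-1,0,0,0,0,0,0,0,0,0,0,0],
)

```text
time_s: 59.28
ee_pos: [565.4, -335.4, 71.8]
ee_rot: [179.9, -0.1, -0.0]
force: [-4.0, 2.2, 12.0]
gripper_width: 58.1
```

Emit:
servo_tool(
  motion=[0,0,0,0,0,0,100,0,0,0,0,0,0,100,0,0,0,0,0,0,100,0,0,15,0,0,0,100,0,0,30,0,0,0,100,0,0,35,0,0,0,100,-2,20,35,0,0,0,100,-4,36,20,0,0,0,100,-4,36,20,0,0,0,100,-4,36,20,0,0,0,100],
  newtons=25,
)

```text
time_s: 60.12
ee_pos: [551.2, -206.0, 244.6]
ee_rot: [-180.0, -0.0, -0.1]
force: [0.6, 0.6, -0.1]
gripper_width: 91.3
```

Emit:
servo_tool(
  motion=[-4,36,20,0,0,0,100,-4,36,20,0,0,0,100,-4,36,15,0,0,0,100,-4,36,0,0,0,0,100,-4,36,0,0,0,0,100,-4,36,0,0,0,0,100,-5,36,0,0,0,0,100,-5,36,0,0,0,0,100,-5,36,0,0,0,0,100,-5,36,0,0,0,0,100],
)

```text
time_s: 60.95
ee_pos: [507.0, 154.6, 298.7]
ee_rot: [-180.0, -0.0, -0.0]
force: [1.3, -0.6, -0.2]
gripper_width: 91.5
```

Emit:
servo_tool(
  motion=[-5,30,0,0,0,0,100,0,8,0,0,0,0,100,0,0,0,0,0,0,100,0,0,0,0,0,0,100],
)

```text
time_s: 61.28
ee_pos: [502.6, 190.6, 298.6]
ee_rot: [179.9, 0.0, 0.0]
force: [0.1, -1.0, -0.3]
gripper_width: 91.3
```

Run:
```python
from ray import *
s=sensors.state(); f=grab_frame('wrist'); save(f,'w23.png'); print(s['ee_pos'],s['ee_rot'])
hsv=cv2.cvtColor(f['image'],cv2.COLOR_RGB2HSV); W=pts(f,s)
m=((hsv[...,0]<14)&(hsv[...,1]>140)&(W[...,2]>226)&(W[...,2]<242)).astype(np.uint8)
m=cv2.morphologyEx(m,cv2.MORPH_CLOSE,np.ones((9,9),np.uint8))
c=max(cv2.findContours(m,0,2)[0],key=cv2.contourArea); e=cv2.fitEllipse(cv2.convexHull(c)); print(e, ray(f,s,*e[0],234))
```

```text
[502.60610463 190.55316255 298.56806   ] [1.79934447e+02 1.19012293e-02 4.97380491e-02]
((323.6733093261719, 191.35202026367188), (62.61582565307617, 64.49073028564453), 2.5060293674468994) [503.39757276 216.97035107 234.        ]
```

View pics/w23.png

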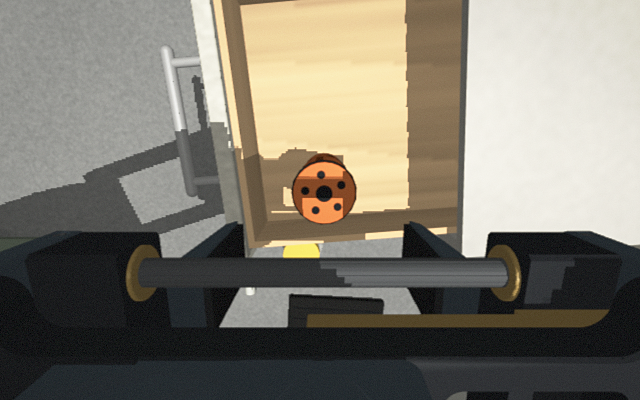

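Emit:
servo_tool(
  motion=[0,14,0,0,0,0,100,0,12,0,0,0,0,100,0,0,-20,0,0,0,100,0,0,-30,0,0,0,100,0,0,-25,0,0,0,100,0,0,-12,0,0,0,100,0,0,0,0,0,0,20,0,0,0,0,0,0,20,0,0,0,0,0,0,20,0,0,0,0,0,0,20],
)

```text
time_s: 62.17
ee_pos: [503.5, 217.3, 213.4]
ee_rot: [-179.9, -0.2, -0.0]
force: [0.3, 0.4, 0.4]
gripper_width: 67.3
```

Emit:
servo_tool(
  motion=[0,0,0,0,0,0,20,0,0,0,0,0,0,20,0,0,0,0,0,0,20,0,0,0,0,0,0,20,0,0,0,0,0,0,20],
)

```text
time_s: 62.58
ee_pos: [502.7, 217.0, 212.4]
ee_rot: [-180.0, -0.1, -0.0]
force: [-0.4, -0.3, 0.7]
gripper_width: 43.8
```

Emit:
servo_tool(
  motion=[0,0,8,0,0,0,20,0,0,15,0,0,0,20,0,15,0,0,0,0,20,0,25,0,0,0,0,20,0,25,0,0,0,0,20,0,13,0,0,0,0,20,0,0,-25,0,0,0,20,0,0,-30,0,0,0,20,0,0,-20,0,0,0,20,0,0,-6,0,0,0,20],
)

```text
time_s: 63.42
ee_pos: [500.4, 293.7, 150.5]
ee_rot: [179.8, 0.4, 0.0]
force: [-0.6, -0.1, 2.8]
gripper_width: 43.7
```

Emit:
servo_tool(
  motion=[0,0,0,0,0,0,20,0,0,0,0,0,0,20],
)

```text
time_s: 63.58
ee_pos: [503.1, 295.1, 154.8]
ee_rot: [-180.0, -0.1, -0.0]
force: [0.7, -0.0, -1.0]
gripper_width: 43.9
```

Emit:
servo_tool(
  motion=[0,0,-2,0,0,0,20,0,0,-1.5,0,0,0,20,0,0,0,0,0,0,20],
)

```text
time_s: 63.83
ee_pos: [502.8, 295.0, 151.1]
ee_rot: [-180.0, -0.1, -0.0]
force: [0.5, 0.3, -1.1]
gripper_width: 43.5
```

Emit:
servo_tool(
  motion=[0,0,-1.5,0,0,0,20,0,0,0,0,0,0,20],
)

```text
time_s: 64.0
ee_pos: [503.2, 295.1, 150.4]
ee_rot: [-179.9, -0.1, 0.0]
force: [-1.2, -1.4, 3.7]
gripper_width: 43.3
```

Emit:
servo_tool(
  motion=[0,0,0,0,0,0,70,0,0,0,0,0,0,70,0,0,0,0,0,0,70,0,0,10,0,0,0,70,0,0,25,0,0,0,70,0,0,30,0,0,0,70,0,0,25,0,0,0,70,-20,-5,0,0,0,0.02,50,-30,-7,0,0,0,0.02,50,-30,-7,0,0,0,0.02,35],
)

```text
time_s: 64.83
ee_pos: [422.1, 275.8, 239.8]
ee_rot: [-180.0, -0.1, 3.5]
force: [-0.6, 0.1, 0.9]
gripper_width: 46.8
```

Emit:
servo_tool(
  motion=[-30,-7,0,0,0,0.024,35,-20,-6,0,0,0,0,35,0,0,0,0,0,0,35,0,0,0,0,0,0,35],
)

```text
time_s: 65.17
ee_pos: [372.1, 262.9, 239.9]
ee_rot: [-179.9, -0.1, 4.9]
force: [0.8, 0.5, 0.9]
gripper_width: 31.7
```

```bash
python3 - <<'E'
from h import *
s=sensors.state(); f=grab_frame('wrist'); print(s['ee_pos'],s['ee_rot'],s['gripper_width']); save(f,'w24.png')
W=pts(f,s); Z=W[...,2]
m=(Z>152)&(Z<175)&(W[...,0]<392)&(W[...,0]>340)&(W[...,1]>s['ee_pos'][1]+15)
p=W[m]; print(len(p)); 
b=p[p[:,0]<np.percentile(p[:,0],60)]; print(p.min(0),p.max(0),np.median(p,axis=0))
E
python3 look.py r24 side 190 40 160 120; python3 look.py r24b scene 310 70 160 120
```

```text
[372.05775249 262.92166206 239.94247047] [-1.79949200e+02 -1.06059554e-01  4.85594807e+00] 31.653549551942323
1253
[365.86071205 277.92199163 161.83916864] [391.86273806 329.1317665  170.03982372] [373.73307138 309.6972415  167.47215503]
[-0.53441638  0.22936682 -0.1469653 ]
[ 0.45188383 -0.05555255 -0.10740778]
```

View pics/w24.png

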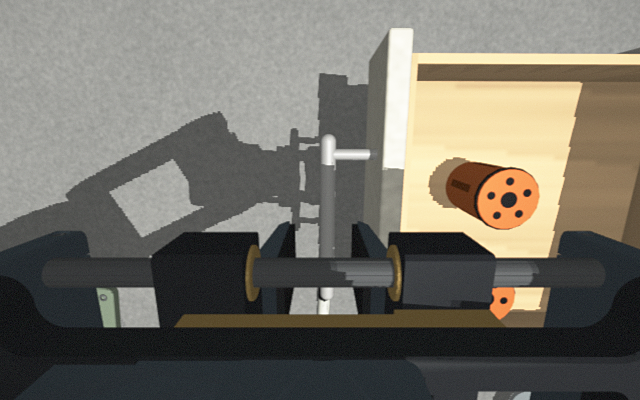

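View pics/r24b.png

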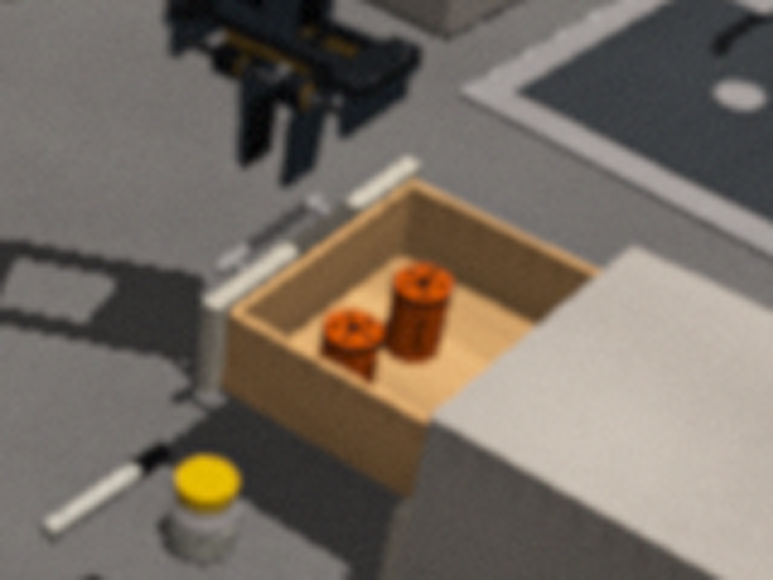

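Both inserts stand in the drawer, and the bar is at column 325 between the fingers. I'll grip it and push the drawer shut.

Emit:
servo_tool(
  motion=[1,0,-15,0,0,0,35,0,0,-15,0,0,0,35,0,0,-15,0,0,0,35,0,0,-15,0,0,0,35,0,0,-15,0,0,0,35,0,0,0,0,0,0,0,0,0,0,0,0,0,0,0,0,0,0,0,0,0,0,0,0,0,0,0,0],
)

```text
time_s: 66.07
ee_pos: [374.5, 263.4, 164.8]
ee_rot: [-179.9, -0.1, 4.8]
force: [1.5, 0.4, -1.4]
gripper_width: 10.5
```

Emit:
servo_tool(
  motion=[3,0.3,0,0,0,0,0,6,0.5,0,0,0,0,0,10,0.8,0,0,0,0,0,12,1,0,0,0,0,0,12,1,0,0,0,0,0,12,1,0,0,0,0,0,12,1,0,0,0,0,0,12,1,0,0,0,0,0,12,1,0,0,0,0,0,12,1,0,0,0,0,0],
)

```text
time_s: 66.9
ee_pos: [479.0, 271.9, 164.7]
ee_rot: [-179.9, -0.1, 4.8]
force: [-2.7, 1.0, 7.0]
gripper_width: 9.9
```

Emit:
servo_tool(
  motion=[12,1,0,0,0,0,0,12,1,0,0,0,0,0,12,1,0,0,0,0,0,12,1,0,0,0,0,0,10,0.8,0,0,0,0,0,8,0.7,0,0,0,0,0,5,0.4,0,0,0,0,0,0,0,0,0,0,0,0],
)

```text
time_s: 67.57
ee_pos: [551.3, 277.8, 164.7]
ee_rot: [-179.9, -0.3, 4.8]
force: [1.1, 1.5, 5.3]
gripper_width: 10.5
```

Emit:
servo_tool(
  motion=[4,0.3,0,0,0,0,0,4,0.3,0,0,0,0,0,2,0.2,0,0,0,0,0,0,0,0,0,0,0,0],
)

```text
time_s: 67.9
ee_pos: [560.4, 278.5, 164.8]
ee_rot: [-179.9, -0.2, 4.8]
force: [0.5, 2.3, 4.9]
gripper_width: 10.2
```

Emit:
servo_tool(
  motion=[2,0.2,0,0,0,0,0,2,0.2,0,0,0,0,0,0,0,0,0,0,0,0],
)

```text
time_s: 68.15
ee_pos: [561.2, 278.6, 164.7]
ee_rot: [-180.0, 0.2, 4.8]
force: [-7.2, 0.7, 10.1]
gripper_width: 10.5
```

Emit:
servo_tool(
  motion=[2,0.2,0,0,0,0,0,0,0,0,0,0,0,0],
)

```text
time_s: 68.32
ee_pos: [561.3, 278.6, 164.7]
ee_rot: [-180.0, 0.4, 4.8]
force: [-12.4, 0.3, 11.1]
gripper_width: 10.3
```

The drawer is at its shut stop: x=561.3, 189 mm in from the open stop, with a 12 N reaction. Release and retreat.

Emit:
servo_tool(
  motion=[-2,-0.2,0,0,0,0,0,0,0,0,0,0,0,33,0,0,0,0,0,0,33,0,0,0,0,0,0,33,0,0,12,0,0,0,33,0,0,25,0,0,0,33,0,0,30,0,0,0,33,-20,-20,20,0,0,0,33,-30,-30,0,0,0,0,33,-30,-30,0,0,0,0,33],
)

```text
time_s: 69.15
ee_pos: [483.4, 199.2, 251.6]
ee_rot: [-180.0, -0.2, 4.9]
force: [-0.5, -0.2, 0.1]
gripper_width: 30.0
```

Emit:
servo_tool(
  motion=[-10,-35,0,0,0,0,33,0,-35,0,0,0,0,33,0,-20,0,0,0,0,33,0,0,0,0,0,0,33,0,0,0,0,0,0,33],
)

```text
time_s: 69.57
ee_pos: [473.2, 108.9, 250.9]
ee_rot: [-180.0, -0.0, 4.7]
force: [1.0, 0.6, 0.6]
gripper_width: 30.1
```

Run:
```python
from bk import *
s=sensors.state(); print(s['time_s'],s['ee_pos'],s['force'])
buckets('25')
f=grab_frame('scene'); W=pts(f); Z=W[...,2]; X=W[...,0];Y=W[...,1]
p=W[(Z>155)&(Z<172)&(X>530)&(X<578)&(Y>200)&(Y<345)]; print('handle',np.median(p,axis=0))
```

```text
69.5667 [473.15332509 108.86624277 250.90599564] [1.04222814 0.61881248 0.56333948]
scene [[448.1, -279.6, 95.8, 207], [458.8, -387.5, 96.0, 234], [568.4, -333.3, 95.6, 248]]
side [[564.2, -332.0, 96.2, 284], [443.0, -278.8, 96.2, 301], [455.8, -385.9, 96.3, 341]]
handle [564.20923204 277.46621029 165.09590498]
```

View pics/side25.png

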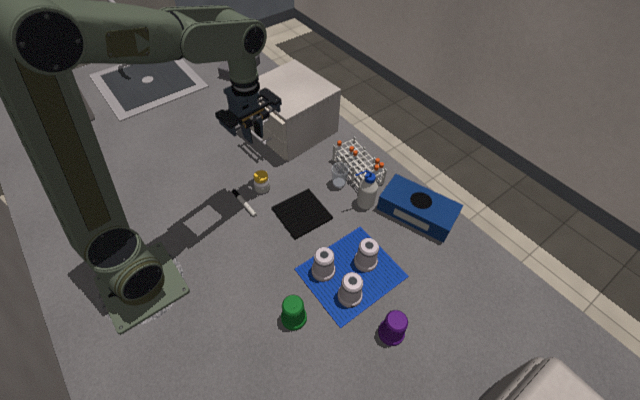

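View pics/scene25.png

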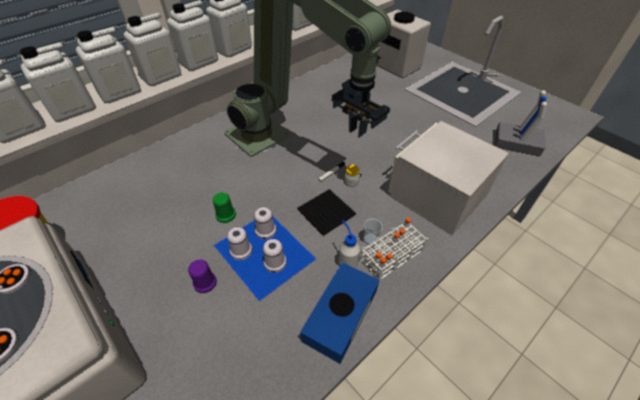

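The side and scene views show the drawer shut (handle at x≈562–564), three buckets upright on the blue mat with their tops at z≈99, every bystander in place, and the arm clear. Handing in.

```bash
python3 -c "
from workcell import env; print(env.job_done())"
```

```text
the job is handed in; nothing more can be done
None
```

The bench ended up in the state you asked for, but **step 2 was never done, so I expect the run to be judged failed**: I never rapped a bucket on the black mat while it still held its insert.

**What I did:**
- **Drawer open:** I pulled the top drawer to its stop; it pushed back with 26 N.
- **Bucket at (442, -278):** I lifted it and rapped it several times, and nothing fell out. It weighed 2.4 N, so it was the empty one.
- **The other two buckets:** they weighed 3.2 N and 3.3 N, so both held inserts. I moved them too abruptly and both inserts came loose on the way, landing upright on the black mat before any rap.
- **Putting away:** both inserts went into the drawer, all three buckets went back on the blue mat, and I pushed the drawer shut.

**Attempt to fix it:** I tried to re-jam one insert by pressing its bucket down over it, with the other insert as a stand. It would not grip again; the bucket still weighed 2.4 N.

**Shortcut I left out:** knocking an empty bucket on the mat while its insert stood higher up in the drawer would probably have met the step 2 formula. I didn't do it because that is not a rap before the insert is out.

**Last checks, in the camera views:**
- The handle stopped 189 mm in from its open position, against a 12 N reaction, so the drawer is shut.
- Both inserts were upright in the drawer just before I pushed it shut. I could not see inside afterwards.
- The three buckets stand mouth down on the blue mat, at about (446, -279), (457, -387) and (566, -333).
- The rack, bottle, beaker, pot and both look-alikes look undisturbed, and the arm is clear.
- The highest wrist force I read was 82 N. It was only read at the end of each move, so a brief peak could have been missed.

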